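Seal a batch of foil tart cups on the bench press

ROBOT

A 6-joint arm with a two-finger parallel gripper is mounted at the origin on the work surface. World frame = base frame: x ahead of the robot, y to its left, z up, the work surface at z = 0. Lengths are in m, angles in rad, forces in N, time in s.
With the tool pointing down it reaches from about 0.425 to 0.95 m from the base axis. Payload 3.5 kg.
Tool frame: the origin (TCP) lies midway between the tips of the shut fingers; the grasp point (between the pads) lies 19 mm behind it (r.hold_point_z is the distance from the TCP to the grasp point, in m); z points along the fingers, y is the line along which they close (so a half turn about z gives the same grasp; the last joint's range is limited). The gripper opens to 85 mm and grips with 20 to 120 N. Pads are 22 mm wide; open, the fingers measure 114 mm over their backs; the gripper's body (76 mm by 85 mm) begins 54 mm behind the grasp point. The pads swing forward as they close: fully open they stand 13 mm farther back than shut.
Start: joints at [-1.265, 0.286, 1.577, -0, 1.279, -0.15], TCP at [0.297, -0.606, 0.196] pointing down, gripper open.
Joint ranges: [-2.77, 2.77], [-0.9, 2.22], [0.21, 2.48], [-1.53, 4.67], [0.24, 2.81], [-2.84, 2.84]. Speed limits (rad/s): [2.79, 2.79, 3.14, 3.14, 3.14, 3.14].

INTERFACE

Orientations are given as a rotation vector (axis times angle).
In Python, from station import r, cams, order gives the robot as it stands. The module is installed in compiled form; this text tells all that it offers.
- The arm moves only by the tool apply_moves, never from a script. Its argument "steps" is one flat list of numbers, 5 for each row, row after row: the shift along the world's x, y, z each as a share of 30 mm, from -1 to 1, then the turn about the world's z as a share of 0.1 rad, from -1 to 1, then the opening, from 0 (shut) to 1 (fully open). In form: [x, y, z, turn, fingers, x, y, z, turn, fingers, ...]. A call has 1 to 5 rows; each row shifts and turns the commanded pose from where the row before left it; what a row does not reach is not made up. A row lasts 1/12 s, in which the tool goes at most 41.7 mm and 7.16 degrees, less where a joint would pass 70% of its speed; a pose out of reach is approached as far as the arm can. A call with a number of a shift or a turn outside -1 to 1 is refused whole. A call with a gripper value outside its range is refused whole. The fingers move at their own pace and stop on an object; the grip force is fixed at half the most. Time passes only in rows, so rows that do not move let the fingers close. It gives the time, the measured TCP pose, the force, the opening and the grip force at its end, in the units of the state.
- r.state(): the state, without advancing time (a new reading comes with each control period).
- cams.capture(name): name is "scene" or "top" or "wrist"; returns a dict with "img" (420x560x3 uint8, blue, green, red), "range_z" (420x560 float32, m along the optical axis (not along the pixel's ray), 0 where there is no reading), "fovy" (degrees; the focal length in pixels is half the picture's height over the tangent of half this angle, whatever the lens; pixels are square), "cx", "cy" (the principal point, pixels), "R" (3x3) and "t" (3): a world point X has camera coordinates R X + t. Camera axes: x right, y down, z forward; pixel columns grow to the right and rows downward; lengths in m; the calibration is good to about 2 mm. A picture is of the moment at which its call begins.
- order.sign_off(): hands the job in; it is judged then, once.
The state is a dict: "clock": time; "qpos": joint angles; "dq": joint speeds; "effort": joint torques, N m; "tool_pos": TCP position; "ee_rot": TCP orientation; "contact_force": force on the tool from outside, world axes, zero at the start; "torque": the same for the moment, N m; "width": finger opening in m; "grip_force": force on a finger pad.
Only numpy, scipy, OpenCV 4.12 (cv2) and the standard library are available. Lean on these libraries where they do the work, as an engineer would, in place of code of your own. Each camera call takes 0.05 s, during which the arm holds its last target. There are 200 camera calls.

TASK

Seal the tart cups that stand on the steel baking sheet: set the three thumbwheels of the press's timer so that 4-6-3 is on top, read from left to right as seen from the robot; stand every lidded cup in a pocket of the press, one to a pocket; push the pedal fully down and keep it down for about two seconds, so that the head closes on the lids; then let it up and stand all the cups upright in the cardboard tray. Leave the timer at 4-6-3 and leave the scale, the bowl, the scissors and the stack of empty cups where they are.

Things in the scene. Friction and masses are not known exactly. Their poses are not given: they have to be found in the camera images.
- press: bench-top cup-sealing press, fixed, 255 x 330 mm. Origin on the work surface, mid-width; +x points away from the robot to its back, y along its width to the robot's left (yaw varies a little). Front left: white control housing, its flat top (panel) 50 mm high, with three thumbwheels; front right: the pedal; behind them, at x = 35 mm, a row of four pockets, then the head
- pocket1 (a point): centre of the floor of pocket 1 of four (from left, +y, to right; 75 mm apart along y of the press, floor 45 mm above the work surface). Square, 54 mm wide: a cup stands in it with 3 mm to spare all round. Framed by rails 8 mm high, 16 mm wide in front and behind. Neighbouring cups leave 15 mm between their rims, so grip there along x of the press
- pocket2 (a point): centre of the floor of pocket 2 of four (from left, +y, to right; 75 mm apart along y of the press, floor 45 mm above the work surface). Square, 54 mm wide: a cup stands in it with 3 mm to spare all round. Framed by rails 8 mm high, 16 mm wide in front and behind. Neighbouring cups leave 15 mm between their rims, so grip there along x of the press
- pocket3 (a point): centre of the floor of pocket 3 of four (from left, +y, to right; 75 mm apart along y of the press, floor 45 mm above the work surface). Square, 54 mm wide: a cup stands in it with 3 mm to spare all round. Framed by rails 8 mm high, 16 mm wide in front and behind. Neighbouring cups leave 15 mm between their rims, so grip there along x of the press
- pocket4 (a point): centre of the floor of pocket 4 of four (from left, +y, to right; 75 mm apart along y of the press, floor 45 mm above the work surface). Square, 54 mm wide: a cup stands in it with 3 mm to spare all round. Framed by rails 8 mm high, 16 mm wide in front and behind. Neighbouring cups leave 15 mm between their rims, so grip there along x of the press
- wheel_left (a joint): angle of the left (first digit, +y) thumbwheel (rad): digit on top = angle / 0.62832 (36 degrees a digit; end stops just past 0 and 9, so it does not go round from 9 to 0). It grows as the wheel's top rolls along +x of the press, away from the robot. It clicks into whole digits: let go within 12 degrees of one, it centres itself; 0.04 N m overcomes a click
- wheel_left_axis (a point): centre of the left (first digit, +y) thumbwheel, on its axle along y of the press, 2 mm above the panel, so that the upper half is in the open. Black, 16 mm wide, 56 mm in diameter, white numerals round the rim, 2 mm thumb ridges midway between them. Wheels are 44 mm apart: 28 mm free between two
- wheel_mid (a joint): angle of the middle (second digit) thumbwheel (rad): digit on top = angle / 0.62832 (36 degrees a digit; end stops just past 0 and 9, so it does not go round from 9 to 0). It grows as the wheel's top rolls along +x of the press, away from the robot. It clicks into whole digits: let go within 12 degrees of one, it centres itself; 0.04 N m overcomes a click
- wheel_mid_axis (a point): centre of the middle (second digit) thumbwheel, on its axle along y of the press, 2 mm above the panel, so that the upper half is in the open. Black, 16 mm wide, 56 mm in diameter, white numerals round the rim, 2 mm thumb ridges midway between them. Wheels are 44 mm apart: 28 mm free between two
- wheel_right (a joint): angle of the right (third digit, -y) thumbwheel (rad): digit on top = angle / 0.62832 (36 degrees a digit; end stops just past 0 and 9, so it does not go round from 9 to 0). It grows as the wheel's top rolls along +x of the press, away from the robot. It clicks into whole digits: let go within 12 degrees of one, it centres itself; 0.04 N m overcomes a click
- wheel_right_axis (a point): centre of the right (third digit, -y) thumbwheel, on its axle along y of the press, 2 mm above the panel, so that the upper half is in the open. Black, 16 mm wide, 56 mm in diameter, white numerals round the rim, 2 mm thumb ridges midway between them. Wheels are 44 mm apart: 28 mm free between two
- pedal (a joint): angle of the spring pedal (rad): 0 up, at rest, 0.32 fully down on its stop; springs back by itself. It takes about 4 N on the tread to start and 12 N to hold it down on the stop
- pedal_tread (a point): point on top of the pedal's ribbed tread, mid-width, 88 mm from its hinge; push straight down here, it sinks about 28 mm to the stop. The pedal is a steel plate 90 mm wide, 105 mm long, hinged at its rear (+x) end along y of the press, 32 mm above the work surface; at rest it slopes up to the front by 0.30 rad
- head (a joint): angle of the sealing head (rad), an aluminium plate on two arms, hinged behind the pockets: 0 open (leaning back, 75 to 110 mm behind the pocket centres, up to 195 mm high), about 1.85 closed on the lids. Linked to the pedal (5.78 times its angle); it sweeps the space above the pockets, and a cup not down in its pocket blocks it
- sheet: flat steel baking sheet, fixed, 240 x 200 mm (x, y) with a lip 10 mm high round it and a floor 3 mm thick, on which the cups stand at first. It stands at one side of the press, the cardboard tray at the other. Origin under its centre
- carton: shallow cardboard tray, fixed, empty at first, 240 x 200 mm (x, y) outside, walls 4 mm thick and 22 mm high, floor 4 mm thick. Origin under its centre. All cups shall end in it, upright; there is room for two by two, 100 mm apart
- cup1: lidded foil tart cup, loose, about 70 g: a fluted aluminium cup closed by a white card lid. Origin at the centre of its underside, z up to the lid. 32 mm high; body 47 mm across, the round rim at the top (26 to 32 mm up) 60 mm across: grip it across the rim. Two to four of the four cups are there; an absent one has no pose
- cup2: lidded foil tart cup, loose, about 70 g: a fluted aluminium cup closed by a white card lid. Origin at the centre of its underside, z up to the lid. 32 mm high; body 47 mm across, the round rim at the top (26 to 32 mm up) 60 mm across: grip it across the rim. Two to four of the four cups are there; an absent one has no pose
- cup3: lidded foil tart cup, loose, about 70 g: a fluted aluminium cup closed by a white card lid. Origin at the centre of its underside, z up to the lid. 32 mm high; body 47 mm across, the round rim at the top (26 to 32 mm up) 60 mm across: grip it across the rim. Two to four of the four cups are there; an absent one has no pose
- cup4: lidded foil tart cup, loose, about 70 g: a fluted aluminium cup closed by a white card lid. Origin at the centre of its underside, z up to the lid. 32 mm high; body 47 mm across, the round rim at the top (26 to 32 mm up) 60 mm across: grip it across the rim. Two to four of the four cups are there; an absent one has no pose
- scale: bystander: orange kitchen scale, 156 mm across, 132 mm high, origin under its centre
- bowl: bystander: steel bowl, 150 mm across, 65 mm high, origin under its centre
- cup_stack: bystander: stack of empty foil cups without lids, 60 mm across, 51 mm high, origin under its centre
- scissors: bystander: scissors lying flat, 180 mm long, origin at their pivot
Not all that is in view belongs to the job. Leave any orange look-alike of the cup1 alone. Leave any purple look-alike of the cup3 alone.

How it is judged:
On the way, in this order (a step that is already met when the one before it is completed fails the run):
1. the timer reads 4-6-3 (value of joint wheel_left between 2.313 and 2.713 rad and value of joint wheel_mid between 3.57 and 3.97 rad and value of joint wheel_right between 1.685 and 2.085 rad), for 0.2 s.
2. with every cup seated in a pocket and the timer at 4-6-3, the pedal is held fully down and the head is closed (all of step 1 and value of joint pedal above 0.285 rad and value of joint head above 1.65 rad and x of cup1 in the frame of press between 0.02 and 0.05 m and y of cup1 in the frame of press between -0.135 and 0.135 m and z of each of cup1, cup2, cup3, cup4 in the frame of press below 0.0495 m and angle between each of cup1, cup2, cup3, cup4's own z axis and vertical below 0.12 rad and x of cup2 in the frame of press between 0.02 and 0.05 m and y of cup2 in the frame of press between -0.135 and 0.135 m and x of cup3 in the frame of press between 0.02 and 0.05 m and y of cup3 in the frame of press between -0.135 and 0.135 m and x of cup4 in the frame of press between 0.02 and 0.05 m and y of cup4 in the frame of press between -0.135 and 0.135 m), for 1 s.
At the end, for the whole second after the job is handed in: every cup stands upright (within 7 degrees) and at rest on the floor of the cardboard tray, the timer still reads 4-6-3 (each wheel within 0.2 rad of its digit), the pedal is up and the head open (all of step 1 and value of joint pedal below 0.05 rad and value of joint head below 0.3 rad and x of cup1 in the frame of carton between -0.115 and 0.115 m and y of cup1 in the frame of carton between -0.095 and 0.095 m and z of cup1 in the frame of carton between 0 and 0.012 m and angle between each of cup1, cup2, cup3, cup4's own z axis and vertical below 0.12 rad and linear speed of each of cup1, cup2, cup3, cup4 below 0.03 m/s and x of cup2 in the frame of carton between -0.115 and 0.115 m and y of cup2 in the frame of carton between -0.095 and 0.095 m and z of cup2 in the frame of carton between 0 and 0.012 m and x of cup3 in the frame of carton between -0.115 and 0.115 m and y of cup3 in the frame of carton between -0.095 and 0.095 m and z of cup3 in the frame of carton between 0 and 0.012 m and x of cup4 in the frame of carton between -0.115 and 0.115 m and y of cup4 in the frame of carton between -0.095 and 0.095 m and z of cup4 in the frame of carton between 0 and 0.012 m); the robot touches nothing.
It fails at once if the kitchen scale is moved by more than 4 cm (distance of scale from where it was at the start of the episode above 0.04 m).
It fails at once if the steel bowl is moved by more than 4 cm (distance of bowl from where it was at the start of the episode above 0.04 m).
It fails at once if the stack of empty cups is moved by more than 4 cm (distance of cup_stack from where it was at the start of the episode above 0.04 m).
It fails at once if the scissors is moved by more than 4 cm (distance of scissors from where it was at the start of the episode above 0.04 m).
Of cup1, cup2, cup3, cup4 only 2 to 4 are there at a start; the rules pass over those that are not, and their reading is None.
At some moment in a run one of cup1, cup2, cup3, cup4 may be knocked a few centimetres aside while the robot is not near it.
It also fails if it takes over 210 s, if anything falls off the work surface, if the arm or the gripper's body presses on something with over 40 N, if the wrist force passes 120 N, or if a joint passes its speed limit or range.

## Working session

There is one attempt and no reset: what is moved stays moved. The work goes in short steps, Python scripts to look and compute and a tool call to move; the robot and the scene stay as the last step left them, time stands still between calls to the robot, and variables do not carry over. Pictures are saved under pics/ and viewed, at most 17 in all, crops included, and the job is handed in when it is done.

Besides the shell and the picture viewer there is one more tool, called after "Emit:" in YAML: its name, and indented under it one key for each argument. apply_moves: Moves the arm, as the interface text tells. Its arguments: {"type":"object","properties":{"steps":{"type":"array"}},"required":["steps"]}

```bash
mkdir -p pics
cat > h.py <<'E'
import numpy as np, cv2
from station import r, cams, order
def cap(n,save=None):
    c=cams.capture(n)
    if save: cv2.imwrite('pics/'+save,c['img'])
    c['f']=210/np.tan(np.radians(c['fovy'])/2); return c
def world(c):
    z=c['range_z']; v,u=np.mgrid[0:420,0:560]
    P=np.stack([(u-c['cx'])/c['f']*z,(v-c['cy'])/c['f']*z,z],-1)
    return (P-c['t'])@c['R']
def proj(c,X):
    p=np.asarray(X)@c['R'].T+c['t']; return p[...,:2]/p[...,2:]*c['f']+[c['cx'],c['cy']]
E
python3 - <<'E'
from h import *
for n in('top','scene'):
    c=cap(n); print(n,c['fovy'],-c['R'].T@c['t']); np.savez(n+'.npz',**c)
    cv2.imwrite(f'pics/{n}.png',cv2.resize(c['img'],(800,600),interpolation=cv2.INTER_CUBIC))
s=r.state(); print(s, r.hold_point_z)
E
```

```text
top 47.192297282927285 [ 0.45047612 -0.01030246  1.49818703]
scene 56.64358167317231 [1.06563805 0.45949412 1.12830851]
{'clock': 0.1, 'qpos': array([-1.26498900e+00,  2.87086698e-01,  1.57804773e+00,  2.70725620e-05,
        1.27859629e+00, -1.49976657e-01]), 'dq': array([-5.61202483e-05, -2.29378115e-03, -1.03733708e-03, -6.94665289e-04,
       -1.45960141e-04,  5.52052152e-04]), 'effort': array([ 6.78417491e-04, -4.07295656e+01, -2.93697256e+01, -1.50391015e-04,
        3.42690837e-03,  3.22693616e-06]), 'tool_pos': array([ 0.29695492, -0.60542145,  0.19496989]), 'ee_rot': array([-3.05829052e+00, -7.09268820e-01,  2.20674544e-04]), 'contact_force': array([ 0.27166261,  0.90751874, -0.72272229]), 'torque': array([ 0.01330728, -0.00846935, -0.00409543]), 'grip_force': 0.0, 'width': 0.0852774553271187} 0.0187
```

View pics/top.png

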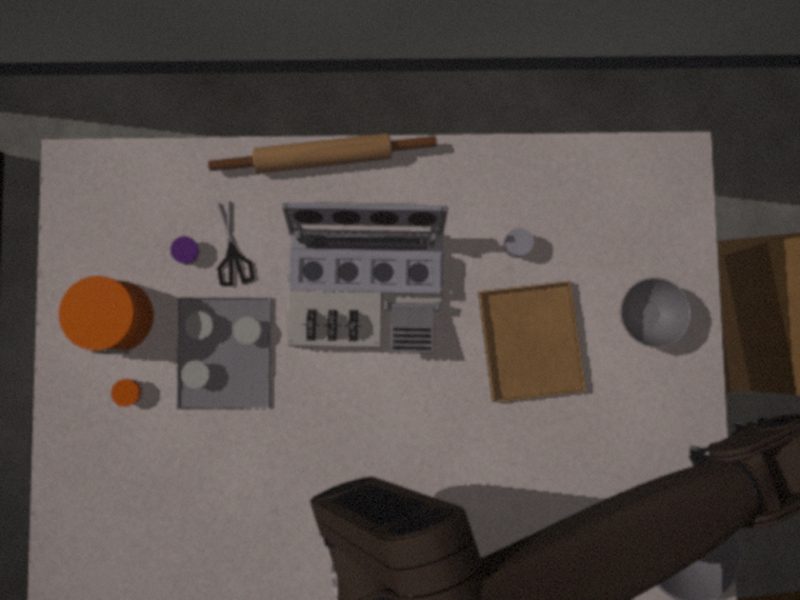

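View pics/scene.png

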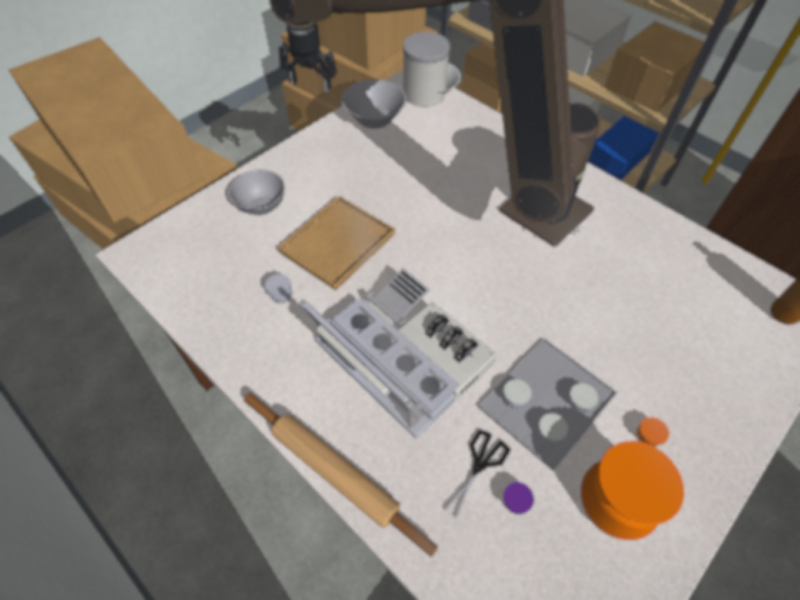

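The top view shows three white cups on the sheet at (200,325), (246,330) and (195,375) in the 800-px picture. The orange one at (125,392) and the purple one at (185,250) are off the sheet and are look-alikes. The press's pockets are at (312..420,271), the wheels at (311/332/353,325), the pedal at (412,328), the carton at (532,342), the cup stack at (519,242) and the bowl at (656,313).

Run:
```python
from h import *
c=dict(np.load('top.npz')); W=world(c); im=c['img']
# white cup tops
hsv=cv2.cvtColor(im,cv2.COLOR_BGR2HSV)
def blob(name,m):
    n,l,s,ce=cv2.connectedComponentsWithStats(m.astype('uint8'))
    for i in range(1,n):
        if s[i,4]>60:
            p=W[l==i]; print(name,s[i],p.mean(0).round(4),(p.min(0)+p.max(0))[:2]/2, np.ptp(p,axis=0).round(3))
x,y,z=W[...,0],W[...,1],W[...,2]
reg=(y>0.15)&(y<0.75)&(x>0.2)
blob('cup',reg&(z>0.029)&(z<0.042)&(x<.7))
# wheel tops
pr=(y>-.1)&(y<.3)&(x>.3)
blob('wheel',pr&(z>0.066)&(z<0.085)&(x<0.55))
pan=pr&(abs(z-.05)<.004)&(x<.6)
P=W[pan][:,:2].astype('f4'); 
blob('panel',pan)
m=pan.astype('uint8');cs=max(cv2.findContours(m,0,1)[0],key=cv2.contourArea)
def rect(name,m):
    cs=max(cv2.findContours(m.astype('uint8'),0,1)[0],key=cv2.contourArea)[:,0]
    q=W[cs[:,1],cs[:,0]][:,:2].astype('f4')
    R=cv2.minAreaRect(q);print(name,R,cv2.boxPoints(R).round(4).tolist())
rect('panel',pan)
rect('pk',pr&(abs(z-.053)<.006)&(x>.545)&(x<.68))
rect('carton',(z>0.014)&(z<.035)&(y<-.15)&(y>-.45)&(x<.62)&(x>.25))
rect('sheet',(z>0.006)&(z<.06)&(y>.25)&(y<.55)&(x<.62)&(x>.25))
for u,v in [(312,271),(347,271),(383,271),(419,271),(311,325),(332,325),(353,325),(412,328),(412,345),(412,310),(519,240)]:
    print(u,v,W[int(v*.7),int(u*.7)].round(4))
cr=im[125:260,185:330]; cv2.imwrite('pics/press.png',cv2.resize(cr,(780,726))[:600])
```

```text
cup [119 171  19  14 160] [0.6818 0.4179 0.0321] [0.67906574 0.41889695] [0.042 0.057 0.01 ]
cup [ 86 200  21  45  86] [0.5384 0.502  0.0355] [0.54413503 0.51287993] [0.134 0.057 0.013]
cup [129 218  20  20 292] [0.5251 0.3836 0.0341] [0.52522089 0.38492283] [0.058 0.058 0.013]
cup [163 222  20  19 280] [0.5134 0.2829 0.0338] [0.51330493 0.28164638] [0.055 0.059 0.013]
cup [127 253  20  19 281] [0.4209 0.391  0.0341] [0.42095653 0.38998454] [0.054 0.058 0.013]
cup [ 77 265  20  20 212] [0.3852 0.5387 0.0322] [0.38532101 0.5400282 ] [0.057 0.059 0.012]
wheel [214 219   6  17  94] [0.5211 0.1431 0.0754] [0.52177995 0.14331717] [0.048 0.017 0.018]
wheel [229 219   6  18  97] [0.5208 0.0988 0.0755] [0.51990612 0.09892438] [0.051 0.016 0.018]
wheel [244 219   6  18  97] [0.5194 0.0546 0.0746] [0.51926939 0.05467125] [0.051 0.016 0.017]
panel [ 200  201   98   42 1929] [0.5426 0.0877 0.0497] [0.53784881 0.04912158] [0.124 0.294 0.008]
panel [273 223  26  15 179] [ 0.5098 -0.0595  0.0502] [ 0.51113469 -0.06147813] [0.042 0.075 0.008]
panel ((0.5385448932647705, 0.04917988181114197), (0.2924
[... 737 characters left out ...]
15800005197525], [0.5921000242233276, -0.21539999544620514]]
sheet ((0.5272545218467712, 0.3878333568572998), (0.06756925582885742, 0.06255821138620377), 45.43788528442383) [[0.4812999963760376, 0.385699987411499], [0.5257999897003174, 0.3418000042438507], [0.573199987411499, 0.38999998569488525], [0.5286999940872192, 0.43389999866485596]]
312 271 [0.6386 0.1416 0.0454]
347 271 [0.6376 0.0685 0.0466]
383 271 [ 0.6372 -0.0105  0.042 ]
419 271 [ 0.6356 -0.0866  0.0464]
311 325 [0.5211 0.141  0.083 ]
332 325 [0.521  0.0976 0.0738]
353 325 [0.52   0.0527 0.083 ]
412 328 [ 0.514  -0.0692  0.0502]
412 345 [ 0.4776 -0.0681  0.063 ]
412 310 [ 0.5509 -0.0702  0.0401]
519 240 [ 0.6975 -0.3016  0.0469]
```

Emit:
apply_moves:
  steps: [0.3,1,0.4,0.3,1,0.3,1,0.4,0.3,1,0.3,1,0.4,0.3,1,0.3,1,0.4,0.3,1,0.3,1,0.4,0.3,1]

```text
clock: 0.52
tool_pos: [0.3422, -0.4543, 0.2559]
ee_rot: [-2.997, -0.938, 0.0]
contact_force: [0.6, 0.3, 0.3]
width: 0.0855
grip_force: 0.0
```

Next I bring the wrist camera over the wheels to read their digits.

Emit:
apply_moves:
  steps: [1,0.9,0,-0.3,1,1,0.9,0,-0.3,1,1,0.9,0,-0.3,1,0.5,0.9,0,-0.3,1,0.5,0.9,0,-0.3,1]

```text
clock: 0.93
tool_pos: [0.463, -0.3192, 0.2556]
ee_rot: [-3.06, -0.709, 0.001]
contact_force: [0.3, -0.1, -0.6]
width: 0.0854
grip_force: 0.0
```

Emit:
apply_moves:
  steps: [0,0.9,0,-0.3,1,0,0.9,0,-0.3,1,0,0.9,0,-0.3,1,0,0.9,0,-0.3,1,0,0.9,0,-0.3,1]

```text
clock: 1.35
tool_pos: [0.4617, -0.1845, 0.2556]
ee_rot: [-3.105, -0.476, 0.001]
contact_force: [-0.0, -0.2, 0.1]
width: 0.0853
grip_force: 0.0
```

Emit:
apply_moves:
  steps: [0,0.9,0,-0.3,1,0,0.9,0,-0.3,1,0,0.9,0,-0.3,1,0,0.9,0,-0.3,1,0,0.9,0,-0.3,1]

```text
clock: 1.77
tool_pos: [0.4616, -0.0497, 0.2557]
ee_rot: [-3.132, -0.242, 0.001]
contact_force: [0.2, -1.3, -0.4]
width: 0.0856
grip_force: 0.0
```

Emit:
apply_moves:
  steps: [0,0.9,0,-0.3,0.3,0,0.9,0,-0.3,0.3,0,0.9,0,-0.3,0.3,0,0.9,0,-0.3,0.3,0,0.5,0,-0.3,0.3]

```text
clock: 2.18
tool_pos: [0.4614, 0.0743, 0.2558]
ee_rot: [-3.141, -0.01, 0.001]
contact_force: [0.9, -0.8, 0.2]
width: 0.0264
grip_force: 0.0
```

Run:
```python
from h import *
c=cap('wrist'); np.savez('w1.npz',**c)
print(-c['R'].T@c['t'],c['R'].round(2).tolist())
print(proj(c,[[.521,.143,.08],[.52,.099,.08],[.519,.055,.08],r.state()['tool_pos']]))
cv2.imwrite('pics/w1.png',cv2.resize(c['img'],(800,600),interpolation=cv2.INTER_CUBIC))
```

```text
[0.52908859 0.07373633 0.43349435] [[0.01, -1.0, 0.0], [-0.96, -0.01, 0.26], [-0.26, -0.0, -0.96]]
[[211.86626402 123.13572816]
 [256.46675711 124.46664827]
 [300.97869044 125.79492568]
 [277.84539423 243.96206537]]
```

View pics/w1.png

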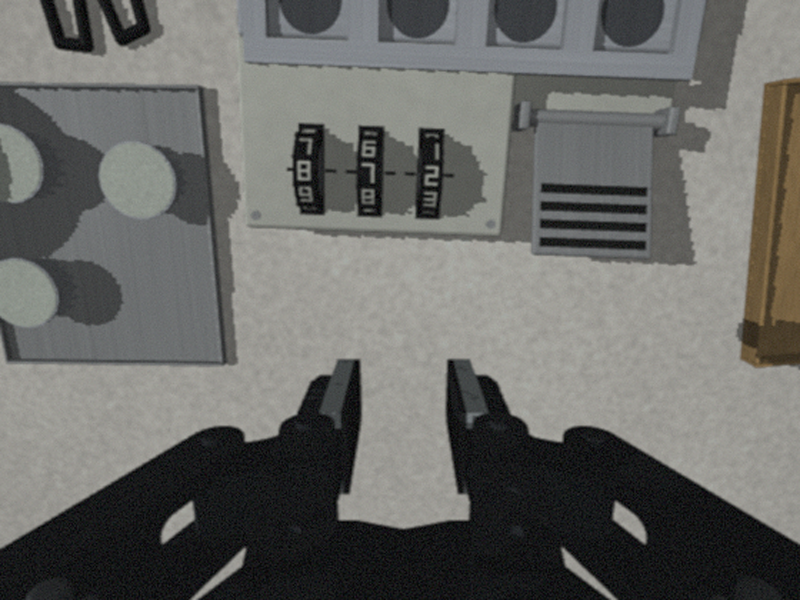

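The wrist view shows the digits 8-7-2, at (303,170), (370,172) and (431,176). So I need left −4, middle −1 and right +1. I'll refine positions from this closer view.

Run:
```python
from h import *
c=dict(np.load('w1.npz')); W=world(c)
x,y,z=W[...,0],W[...,1],W[...,2]
def blob(name,m,mn=60):
    n,l,s,ce=cv2.connectedComponentsWithStats(m.astype('uint8'))
    for i in range(1,n):
        if s[i,4]>mn:
            p=W[l==i]; q=np.percentile(p,[2,98],axis=0); print(name,s[i],(q.mean(0)).round(4), np.ptp(q,axis=0).round(4))
blob('wheel',(z>.072)&(z<.09)&(x>.48)&(x<.56)&(y>0)&(y<.2))
blob('cup',(z>.03)&(z<.04)&(y>.22)&(y<.46)&(x<.6)&(x>.36))
m=(abs(z-.053)<.0025)&(x>.585)&(x<.63)
P=W[m]; print('rail',P.min(0),P.max(0)); 
m=(abs(z-.05)<.0025)&(x<.59)&(x>.46)&(y>-.0)&(y<.25)
R=cv2.minAreaRect(W[m][:,:2].astype('f4')); print('panel',R,cv2.boxPoints(R))
# front edge of pocket block: per-y min x where z>.05
for yy in np.arange(-.1,.19,.04):
    s=(abs(y-yy)<.006)&(z>.0515)&(z<.056)&(x>.57)&(x<.64); print(round(yy,2), x[s].min().round(4) if s.any() else None, np.median(z[s]).round(4) if s.any() else None)
for px in [(310,10),(418,10),(528,10),(635,12),(595,190),(595,245)]:
    print(px, W[int(px[1]*.7),int(px[0]*.7)].round(4))
blob('disc',(z<.0475)&(z>.040)&(x>.6)&(y<.2)&(y>-.15))
```

```text
wheel [205  98  18  43 697] [0.5247 0.1417 0.0772] [0.0371 0.0159 0.0098]
wheel [250  99  17  44 653] [0.5234 0.0977 0.0773] [0.038  0.0156 0.0099]
wheel [293 101  18  43 649] [0.5223 0.0541 0.0774] [0.0371 0.0156 0.0099]
cup [   0   87   33   55 1447] [0.5268 0.3714 0.0338] [0.0535 0.0338 0.0052]
cup [  70   99   55   54 2342] [0.5161 0.2806 0.0345] [0.0531 0.0541 0.004 ]
cup [   0  180   43   50 1732] [0.4243 0.3846 0.034 ] [0.0542 0.046  0.0045]
rail [ 0.58501183 -0.13187302  0.05050056] [0.62998413 0.19005974 0.05548583]
panel ((0.5347523093223572, 0.09674252569675446), (0.195143461227417, 0.11327873915433884), 88.8807144165039) [[ 4.7621778e-01  2.9580295e-04]
 [ 5.8947492e-01 -1.9169748e-03]
 [ 5.9328687e-01  1.9318925e-01]
 [ 4.8002970e-01  1.9540203e-01]]
-0.1 0.5895 0.0535
-0.06 0.5904 0.0533
-0.02 0.5916 0.0532
0.02 0.5712 0.0532
0.06 0.5747 0.0532
0.1 0.5706 0.0532
0.14 0.5723 0.0531
0.18 0.5721 0.053
(310, 10) [0.6326 0.1393 0.0456]
(418, 10) [0.6332 0.0645 0.0455]
(528, 10) [ 0.6336 -0.0123  0.0457]
(635, 12) [ 0.6333 -0.0874  0.0453]
(595, 190) [ 0.5115 -0.0699  0.0523]
(595, 245) [ 0.4724 -0.0697  0.0644]
disc [166   0   4  26  81] [0.6282 0.1892 0.0443] [0.0211 0.0041 0.0045]
disc [ 187    0   57   29 1512] [0.6272 0.1414 0.0451] [0.0231 0.0541 0.0041]
disc [ 265    0   56   32 1618] [0.6262 0.0644 0.0452] [0.0261 0.0522 0.004 ]
disc [ 340    0   57   35 1755] [ 0.6252 -0.0115  0.0451] [0.0289 0.0513 0.0043]
disc [ 415    0   60   38 1959] [ 0.6243 -0.0888  0.0451] [0.0313 0.0525 0.0043]
```

Emit:
apply_moves:
  steps: [0.45,0.16,-0.97,-0.06,0.3,0.45,0.16,-0.97,-0.06,0.3,0.45,0.16,-0.97,-0.06,0.3,0.45,0.16,-0.97,-0.06,0.3,0.45,0.16,-0.97,-0.06,0.3]

```text
clock: 2.65
tool_pos: [0.5299, 0.0958, 0.109]
ee_rot: [3.141, -0.038, -0.0]
contact_force: [0.2, 0.4, -0.3]
width: 0.0254
grip_force: 0.0
```

Emit:
apply_moves:
  steps: [0,0,0,0,0.3,0,0,0,0,0.3]

```text
clock: 2.82
tool_pos: [0.5279, 0.0956, 0.1082]
ee_rot: [3.141, -0.037, -0.01]
contact_force: [-0.5, -0.6, 0.6]
width: 0.0255
grip_force: 0.0
```

Run:
```python
from h import *
c=cap('wrist'); np.savez('w2.npz',**c); W=world(c); print(r.state()['tool_pos'],r.state()['ee_rot'])
x,y,z=W[...,0],W[...,1],W[...,2]
n,l,s,ce=cv2.connectedComponentsWithStats(((z>.072)&(z<.09)&(x>.48)&(x<.56)&(y>0)&(y<.2)).astype('uint8'))
for i in range(1,n):
    if s[i,4]>60:
        q=np.percentile(W[l==i],[2,98],axis=0); print(s[i],q.mean(0).round(4),np.ptp(q,axis=0).round(4))
cv2.imwrite('pics/w2.png',cv2.resize(c['img'],(800,600),interpolation=cv2.INTER_CUBIC))
```

```text
[0.52926156 0.09559418 0.11060686] [ 3.14119454e+00 -3.75616265e-02 -2.44117771e-03]
[ 192  198   31   62 1543] [0.5254 0.1419 0.0772] [0.0367 0.0158 0.0096]
[ 264  198   26   62 1464] [0.5239 0.0982 0.0771] [0.0371 0.0156 0.0095]
[ 331  200   30   60 1522] [0.5226 0.0545 0.0772] [0.0372 0.0159 0.0094]
```

View pics/w2.png

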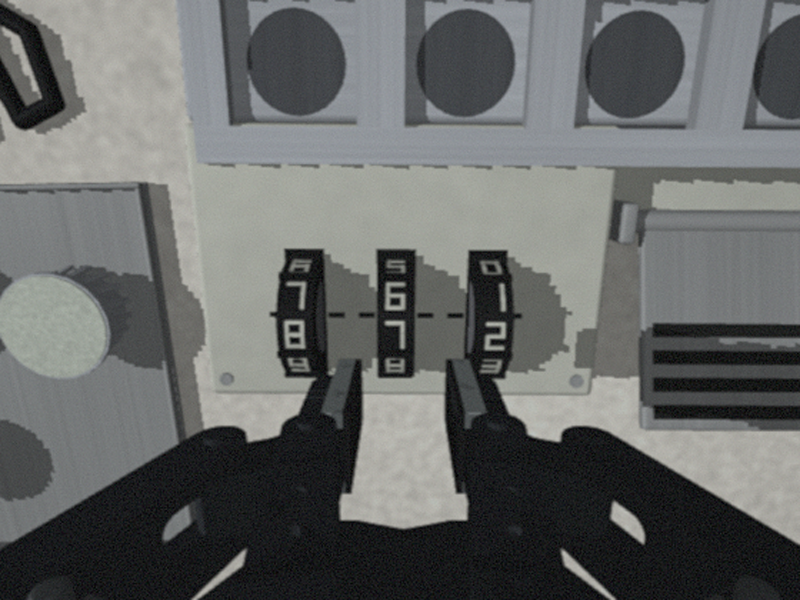

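Emit:
apply_moves:
  steps: [0.03,0.08,0,0,0.3,0,0,-0.5,0,0.3,0,0,-0.5,0,0.3,0,0,-0.46,0,0.3,0,0,0,0,0.3]

```text
clock: 3.28
tool_pos: [0.5295, 0.0982, 0.0668]
ee_rot: [3.141, -0.038, -0.002]
contact_force: [0.0, -0.1, 0.2]
width: 0.0254
grip_force: 0.0
```

Emit:
apply_moves:
  steps: [0,0,0,0,0,0,0,0,0,0,0,0,0,0,0,0,0,0,0,0]

```text
clock: 3.62
tool_pos: [0.5316, 0.0983, 0.0686]
ee_rot: [-3.141, 0.038, -0.005]
contact_force: [-0.8, -0.7, 0.5]
width: -0.0001
grip_force: 0.0
```

Run:
```python
from h import *
c=cap('wrist'); s=r.state();print(s['tool_pos'],s['width'],s['contact_force'],s['grip_force'])
print(proj(c,[s['tool_pos'],[.5239,.0982,.08]])*800/560)
cv2.imwrite('pics/w3.png',cv2.resize(c['img'][150:360,140:420],(800,600),interpolation=cv2.INTER_CUBIC))
```

```text
[0.53133663 0.09833112 0.06819836] -0.00011683925464079314 [-0.14209074  0.09095181  0.6207293 ] 0.0
[[400.50729603 348.72443319]
 [401.25764844 379.48373301]]
```

View pics/w3.png

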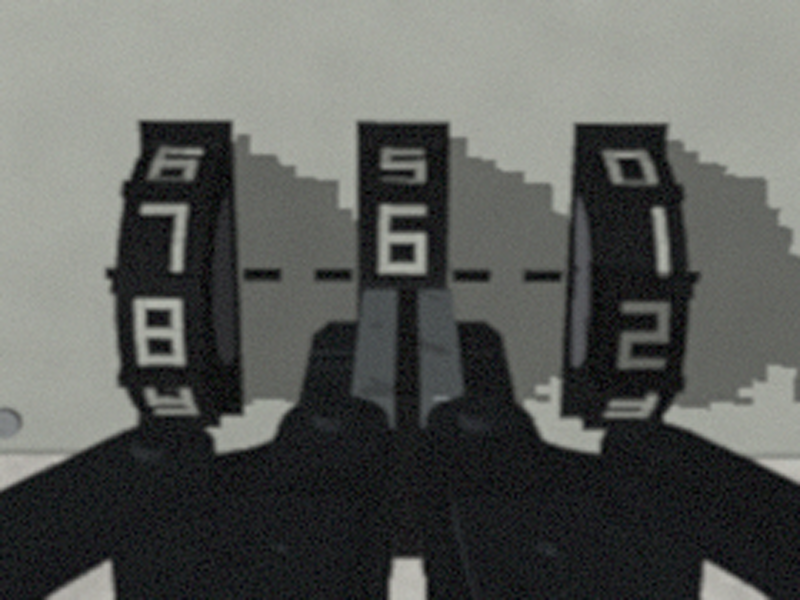

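Run:
```python
from h import *
c=cap('wrist'); W=world(c)
for u,v in [(375,300),(440,300),(375,330),(440,330),(375,380),(440,380),(408,300),(408,340),(400,270),(330,340),(490,340)]:
    U=int(140+u*.35);V=int(150+v*.35); print(u,v,W[V,U].round(4),c['range_z'][V,U].round(4))
print(r.state()['tool_pos'],r.state()['qpos'])
```

```text
375 300 [0.5432 0.1017 0.1122] 0.1437
440 300 [0.5431 0.0922 0.1125] 0.1434
375 330 [0.5429 0.1015 0.1217] 0.1347
440 330 [0.5427 0.0925 0.1216] 0.1348
375 380 [0.5426 0.101  0.1362] 0.1207
440 380 [0.543  0.0931 0.1373] 0.1196
408 300 [0.5428 0.0972 0.1115] 0.1445
408 340 [0.5431 0.0972 0.126 ] 0.1304
400 270 [0.5351 0.0984 0.0784] 0.1785
330 340 [0.5392 0.1082 0.1168] 0.1404
490 340 [0.5387 0.0856 0.117 ] 0.1402
[0.5311083  0.09831913 0.06785581] [-4.84257970e-03  1.35390067e-01  2.00691071e+00 -4.22484430e-05
  9.97706960e-01  1.59015281e+00]
```

Run:
```python
from h import *
c=cap('scene'); W=world(c); t=r.state()['tool_pos']
p=proj(c,[t,t+[0,0,.04],t+[0,0,.1]]); print(p)
u,v=p[0].astype(int)
for dv in range(-40,16,5): print(v+dv,W[v+dv,u].round(3),W[v+dv,u-6].round(3))
cv2.imwrite('pics/s3.png',cv2.resize(c['img'][max(0,v-90):v+60,u-100:u+100],(800,600),interpolation=cv2.INTER_CUBIC))
```

```text
[[313.6107768  235.52655636]
 [314.59122589 228.85212044]
 [316.16695418 218.12530397]]
195 [0.565 0.101 0.316] [0.552 0.072 0.277]
200 [0.564 0.103 0.295] [0.563 0.082 0.274]
205 [0.565 0.105 0.276] [0.563 0.084 0.253]
210 [0.566 0.108 0.255] [0.532 0.062 0.175]
215 [0.539 0.091 0.186] [0.54  0.07  0.164]
220 [0.541 0.095 0.165] [0.508 0.049 0.08 ]
225 [0.541 0.097 0.14 ] [0.522 0.061 0.079]
230 [0.54  0.1   0.113] [0.521 0.063 0.049]
235 [0.535 0.099 0.076] [0.535 0.076 0.05 ]
240 [0.542 0.106 0.063] [0.549 0.088 0.049]
245 [0.548 0.113 0.046] [0.563 0.101 0.05 ]
250 [0.562 0.125 0.046] [0.577 0.113 0.051]
```

View pics/s3.png

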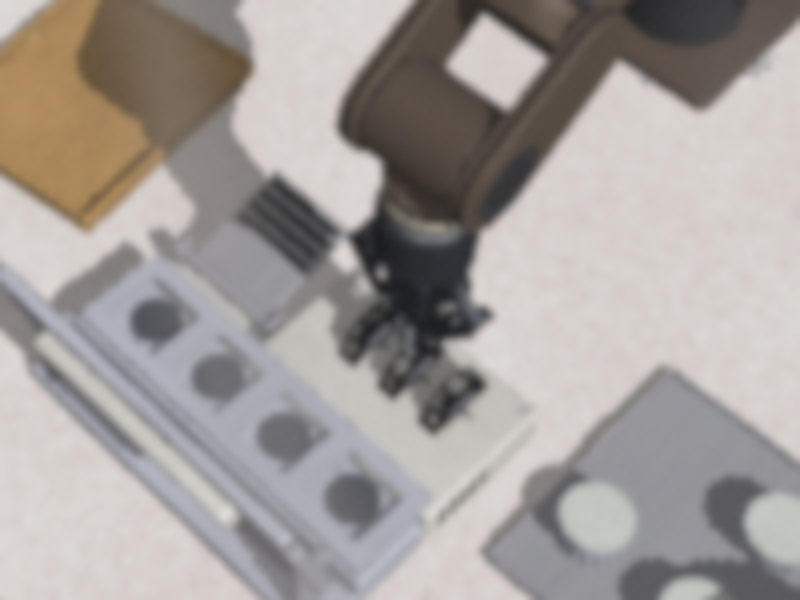

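Both cameras show the finger tips at z≈0.109 while the state says 0.068. The reported z reads about 41 mm low, and x and y agree. So I use true tip z = reported z + 0.041 from here on. I open and go lower.

Emit:
apply_moves:
  steps: [0,0,0,0,0.3,0,0,0,0,0.3,0,0,0,0,0.3,0,0,-0.4,0,0.3,0,0,0,0,0.3]

```text
clock: 4.18
tool_pos: [0.529, 0.0983, 0.0526]
ee_rot: [3.141, -0.038, -0.006]
contact_force: [-0.3, -0.1, -1.0]
width: 0.0253
grip_force: 0.0
```

Emit:
apply_moves:
  steps: [0,0,-0.3,0,0.3,0,0,-0.3,0,0.3,0,0,-0.3,0,0.3,0,0,-0.1,0,0.3,0,0,0,0,0.3]

```text
clock: 4.6
tool_pos: [0.5292, 0.0983, 0.0231]
ee_rot: [3.141, -0.038, -0.005]
contact_force: [-0.6, -0.6, -0.6]
width: 0.0256
grip_force: 0.0
```

Emit:
apply_moves:
  steps: [0,0,0,0,0,0,0,0,0,0,0,0,0,0,0,0,0,0,0,0]

```text
clock: 4.93
tool_pos: [0.5301, 0.0992, 0.0246]
ee_rot: [-3.14, 0.039, 0.001]
contact_force: [0.5, 6.1, -4.3]
width: 0.0144
grip_force: 60.8
```

The wheel is gripped. I roll it back one digit and release.

Emit:
apply_moves:
  steps: [-0.11,0,0.02,0,0,-0.11,0,0,0,0,-0.11,0,0,0,0,-0.11,0,-0.02,0,0,0,0,0,0,0]

```text
clock: 5.35
tool_pos: [0.5261, 0.0994, 0.026]
ee_rot: [-3.138, 0.042, -0.039]
contact_force: [21.5, 8.3, -19.8]
width: 0.0142
grip_force: 59.2
```

Emit:
apply_moves:
  steps: [0,0,0,0,0.3,0,0,0,0,0.3,0,0,0,0,0.3,0,0,1,0,0.3,0,0,1,0,0.3]

```text
clock: 5.77
tool_pos: [0.5151, 0.0978, 0.0838]
ee_rot: [3.14, -0.038, -0.009]
contact_force: [2.2, 0.7, 0.4]
width: 0.0254
grip_force: 0.0
```

Run:
```python
from h import *
c=cap('wrist'); print(r.state()['tool_pos'])
cv2.imwrite('pics/w4.png',cv2.resize(c['img'][150:360,140:420],(640,480),interpolation=cv2.INTER_CUBIC))
```

```text
[0.52096406 0.09799832 0.09212681]
```

View pics/w4.png

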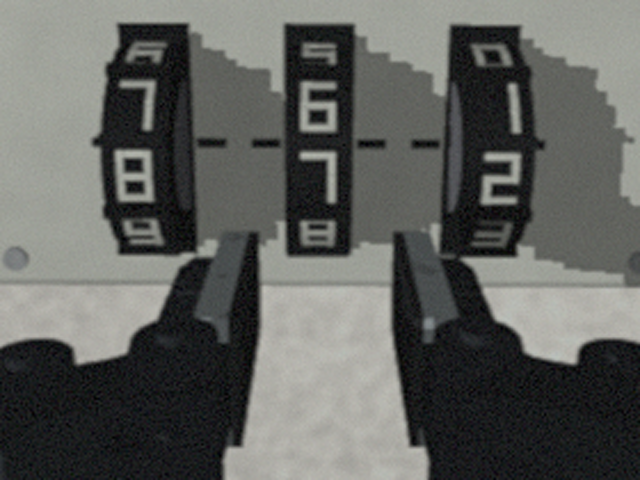

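The wheel did not turn, because the pads hold it too rigidly. I'll roll it instead with shut finger tips pressed lightly on the crown.

Emit:
apply_moves:
  steps: [0.27,0,0,0,0,0.27,0,0,0,0,0,0,-0.4,0,0,0,0,-0.4,0,0,0,0,0,0,0]

```text
clock: 6.23
tool_pos: [0.5297, 0.0982, 0.0557]
ee_rot: [3.141, -0.038, -0.015]
contact_force: [-1.1, 0.1, -0.5]
width: 0.0
grip_force: 0.0
```

Emit:
apply_moves:
  steps: [0,0,0,0,0]

```text
clock: 6.32
tool_pos: [0.531, 0.0983, 0.0576]
ee_rot: [3.141, -0.038, -0.01]
contact_force: [0.4, 0.3, 0.3]
width: -0.0003
grip_force: 0.0
```

Emit:
apply_moves:
  steps: [0.03,0,-0.5,0,0,0,0,-0.15,0,0,0,0,-0.1,0,0]

```text
clock: 6.57
tool_pos: [0.542, 0.0982, 0.0434]
ee_rot: [-3.141, 0.038, -0.027]
contact_force: [6.5, 0.3, 16.4]
width: -0.0002
grip_force: 7.9
```

Emit:
apply_moves:
  steps: [0,0,-0.1,0,0,0,0,0,0,0]

```text
clock: 6.73
tool_pos: [0.5442, 0.0981, 0.0418]
ee_rot: [-3.141, 0.038, -0.035]
contact_force: [8.7, 0.1, 12.1]
width: -0.0001
grip_force: 6.6
```

Emit:
apply_moves:
  steps: [-0.15,0,0.05,0,0,-0.15,0,0.05,0,0,-0.15,0,0,0,0,-0.15,0,0,0,0,0,0,0,0,0]

```text
clock: 7.15
tool_pos: [0.5245, 0.0986, 0.0469]
ee_rot: [-3.141, 0.038, -0.027]
contact_force: [-1.1, 1.4, 26.0]
width: -0.0001
grip_force: 13.0
```

Run:
```python
from h import *
c=cap('wrist'); print(r.state()['tool_pos'],r.state()['contact_force'])
cv2.imwrite('pics/w5.png',cv2.resize(c['img'][150:360,140:420],(640,480),interpolation=cv2.INTER_CUBIC))
```

```text
[0.52448912 0.09859885 0.04693716] [-0.64418427  0.67312496 25.36215826]
```

View pics/w5.png

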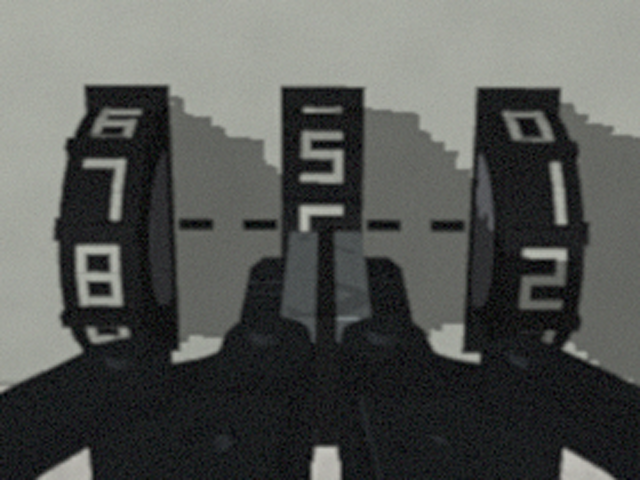

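It rolls: the middle wheel is now at about 6.5, with the "5" at (322,157) and the "6" just below it. I continue about half a digit more and lift off.

Emit:
apply_moves:
  steps: [-0.1,0,0,0,0,-0.1,0,0,0,0,-0.1,0,0,0,0,0,0,0,0,0]

```text
clock: 7.53
tool_pos: [0.5104, 0.099, 0.0438]
ee_rot: [-3.14, 0.038, -0.008]
contact_force: [-5.8, 1.5, 22.9]
width: 0.0001
grip_force: 11.5
```

Run:
```python
from h import *
c=cap('wrist'); print(r.state()['tool_pos'],r.state()['contact_force'])
cv2.imwrite('pics/w6.png',cv2.resize(c['img'][150:360,140:420],(640,480),interpolation=cv2.INTER_CUBIC))
```

```text
[0.51068587 0.09895255 0.0439287 ] [-5.64001631  1.08099779 22.63981795]
```

View pics/w6.png

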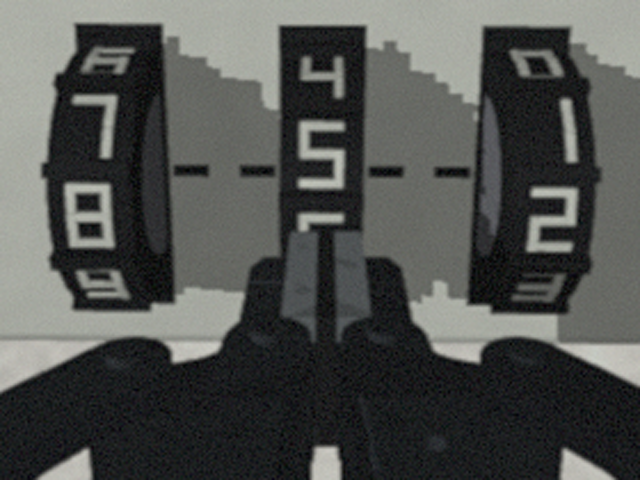

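The middle wheel is at about 6.3: its "5" is at row 155, against 127 for the left wheel's "7". I nudge it 5 mm more and lift. From here on I'll read the wheel angles by code, by unrolling each rim and correlating it with the first wrist picture.

Emit:
apply_moves:
  steps: [-0.1,0,0,0,0,-0.08,0,0,0,0,0,0,0.5,0,0,0,0,1,0,0,0,0,1,0,0]

```text
clock: 8.0
tool_pos: [0.5002, 0.0984, 0.1125]
ee_rot: [3.141, -0.038, -0.007]
contact_force: [-0.2, 0.1, 0.4]
width: -0.0
grip_force: 0.0
```

Emit:
apply_moves:
  steps: [-0.5,0,1,0,0,-0.5,0,0.5,0,0,0,0,0,0,0,0,0,0,0,0]

```text
clock: 8.33
tool_pos: [0.4722, 0.0984, 0.1589]
ee_rot: [3.141, -0.038, 0.003]
contact_force: [-0.1, -0.6, -0.5]
width: -0.0003
grip_force: 0.0
```

```bash
cat > wheels.py <<'E'
from h import *
AX={'L':(.5235,.1417),'M':(.5225,.0979),'R':(.5215,.0542)}
A=np.radians(np.arange(-54,55))   # +: towards robot side (next higher digit)
def strip(c,w):
    x,y=AX[w]; V=np.linspace(-.006,.006,25)
    a,v=np.meshgrid(A,V,indexing='ij')
    X=np.stack([x-.028*np.sin(a)-.023*v*0,y+v,.052+.028*np.cos(a)],-1)
    p=proj(c,X).astype('f4')
    g=cv2.cvtColor(c['img'],cv2.COLOR_BGR2GRAY)
    return cv2.remap(g,p[...,0],p[...,1],cv2.INTER_LINEAR).astype('f4')
def refmap():
    c=dict(np.load('w1.npz')); R={}
    for w,d in zip('LMR',(8,7,2)): R[w]=(strip(c,w),d)
    return R
REF=refmap()
def read(c,w,vis=(-54,54)):
    s=strip(c,w); out=[]
    m=(np.degrees(A)>=vis[0])&(np.degrees(A)<=vis[1])
    for k,(rs,d) in REF.items():
        for sh in range(-60,61):   # s(a)=rs(a+sh)
            i=np.arange(109); j=i+sh; ok=(j>=0)&(j<109)&m
            if ok.sum()<45: continue
            b=s[ok]
            for dy in (-2,0,2):
                q=np.roll(rs[j[ok]],dy,1)[:,3:-3].ravel(); p=b[:,3:-3].ravel()
                out.append((np.corrcoef(p,q)[0,1],d+sh/36))
    out.sort(reverse=True); return [(round(float(a),2),round(float(b),2)) for a,b in (out[0],next(o for o in out if abs(o[1]-out[0][1])>.5))]
E
python3 - <<'E'
from wheels import *
c0=dict(np.load('w2.npz'))
for w in 'LMR': print('w2',w,read(c0,w,(-54,20)))
c=cap('wrist'); np.savez('w7.npz',**c); print(r.state()['tool_pos'])
for w in 'LMR': print(w,read(c,w))
E
```

```text
w2 L [(0.95, 7.97), (0.81, 2.03)]
w2 M [(0.95, 6.97), (0.72, 8.97)]
w2 R [(0.96, 1.97), (0.8, 7.92)]
[0.47169359 0.09835899 0.15761084]
L [(0.97, 8.0), (0.82, 2.06)]
M [(0.7, 7.94), (0.65, 5.94)]
R [(0.97, 2.0), (0.8, 7.94)]
```

Run:
```python
from wheels import *
c=dict(np.load('w7.npz'))
s=[cv2.resize(np.vstack([strip(c,w)]),(150,436)) for w in 'LMR']+[cv2.resize(REF[w][0],(150,436)) for w in 'LMR']
cv2.imwrite('pics/st.png',np.hstack(s)[:,::-1] if 0 else np.hstack([x[:,::-1] for x in s]))
```

```text
[ WARN:0@0.160] global loadsave.cpp:1063 imwrite_ Unsupported depth image for selected encoder is fallbacked to CV_8U.
```

View pics/st.png

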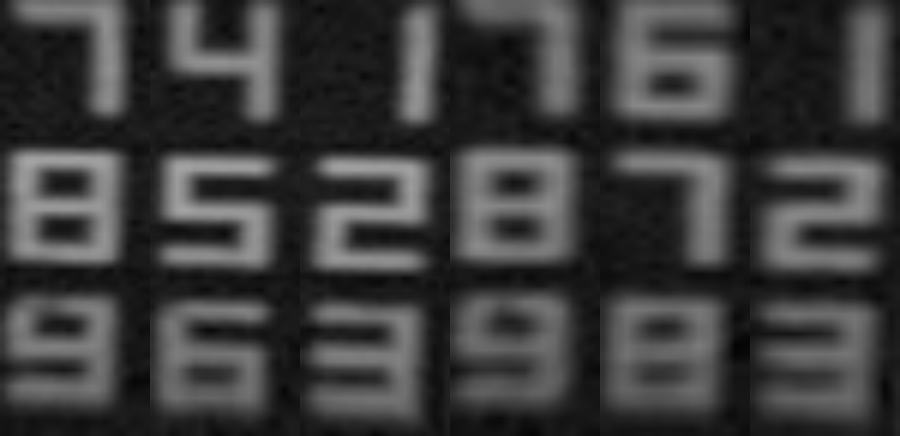

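The middle wheel now reads 5, so I overshot by one; the left reads 8 and the right 2. I add this view as a reference. Next I roll the middle wheel +1, pressing more lightly and tracking the measured x at about 19 mm per digit.

```bash
cat >> wheels.py <<'E'
_c=dict(np.load('w7.npz')); REF['M5']=(strip(_c,'M'),5)
E
echo ok
```

```text
ok
```

Emit:
apply_moves:
  steps: [0.46,0,-0.9,0,0,0.46,0,-0.9,0,0,0.46,0,-0.9,0,0,0,0,-0.9,0,0,0,0,0,0,0]

```text
clock: 8.8
tool_pos: [0.5105, 0.0982, 0.0454]
ee_rot: [-3.141, 0.039, 0.017]
contact_force: [-0.5, -0.3, -0.0]
width: 0.0001
grip_force: 0.0
```

Emit:
apply_moves:
  steps: [0,0,-0.2,0,0,0,0,-0.1,0,0,0,0,0,0,0]

```text
clock: 9.05
tool_pos: [0.5153, 0.0982, 0.0455]
ee_rot: [3.141, -0.037, -0.001]
contact_force: [-7.9, -0.5, 27.0]
width: 0.0002
grip_force: 13.9
```

Emit:
apply_moves:
  steps: [0.15,0,0.06,0,0,0.15,0,0,0,0,0.15,0,0,0,0,0,0,0,0,0]

```text
clock: 9.38
tool_pos: [0.5328, 0.0976, 0.0462]
ee_rot: [3.14, -0.038, 0.018]
contact_force: [4.5, -0.5, 11.8]
width: -0.0004
grip_force: 6.4
```

Emit:
apply_moves:
  steps: [0,0,0.5,0,0,0,0,1,0,0,-0.4,0,1,0,0,-0.6,0,1,0,0,-0.6,0,0.3,0,0]

```text
clock: 9.8
tool_pos: [0.4808, 0.0982, 0.1601]
ee_rot: [-3.141, 0.038, -0.007]
contact_force: [0.5, 0.8, 0.3]
width: -0.0003
grip_force: 0.0
```

Emit:
apply_moves:
  steps: [0,0,0,0,0,0,0,0,0,0]

```text
clock: 9.97
tool_pos: [0.4784, 0.0983, 0.1559]
ee_rot: [3.141, -0.038, -0.002]
contact_force: [0.4, 0.6, 0.1]
width: 0.0001
grip_force: 0.0
```

```bash
cat > rd.py <<'E'
from wheels import *
c=cap('wrist'); print(r.state()['tool_pos'],r.state()['contact_force'].round(1))
for w in 'LMR': print(w,read(c,w))
np.savez('wl.npz',**c)
E
python3 rd.py
```

```text
[0.47831646 0.09826808 0.15513819] [-0.6  0.   0.4]
L [(0.97, 8.0), (0.8, 2.06)]
M [(0.9, 5.97), (0.68, 9.0)]
R [(0.97, 2.0), (0.8, 7.94)]
```

The middle wheel is at 6. Now the right wheel gets +1 with the same motion.

Emit:
apply_moves:
  steps: [0.38,-0.5,-0.9,0,0,0.38,-0.5,-0.9,0,0,0.38,-0.47,-0.9,0,0,0,0,-0.7,0,0,0,0,0,0,0]

```text
clock: 10.43
tool_pos: [0.5085, 0.0538, 0.0476]
ee_rot: [-3.14, 0.041, 0.022]
contact_force: [-1.2, 0.6, -0.6]
width: 0.0001
grip_force: 0.0
```

Emit:
apply_moves:
  steps: [0,0,-0.15,0,0,0,0,-0.07,0,0,0,0,0,0,0]

```text
clock: 10.68
tool_pos: [0.5135, 0.0545, 0.0489]
ee_rot: [-3.141, 0.037, -0.001]
contact_force: [-0.7, -0.5, 0.2]
width: -0.0005
grip_force: 0.0
```

Emit:
apply_moves:
  steps: [-0.05,0,-0.08,0,0,0,0,-0.08,0,0,0,0,0,0,0]

```text
clock: 10.93
tool_pos: [0.5127, 0.0545, 0.0461]
ee_rot: [3.141, -0.037, 0.003]
contact_force: [-1.5, 0.3, 6.2]
width: -0.0001
grip_force: 2.9
```

Emit:
apply_moves:
  steps: [0.15,0,-0.05,0,0,0.16,0,0,0,0,0.16,0,0,0,0,0.1,0,0,0,0,0,0,0,0,0]

```text
clock: 11.35
tool_pos: [0.5328, 0.0539, 0.0458]
ee_rot: [3.14, -0.037, 0.014]
contact_force: [1.2, -0.3, 7.7]
width: 0.0
grip_force: 3.9
```

Emit:
apply_moves:
  steps: [0,0,0.5,0,0,0,0,1,0,0,-0.4,0,1,0,0,-0.6,0,1,0,0,-0.6,0,0.3,0,0]

```text
clock: 11.77
tool_pos: [0.483, 0.0542, 0.1618]
ee_rot: [3.141, -0.037, 0.014]
contact_force: [0.5, 0.8, -0.1]
width: 0.0001
grip_force: 0.0
```

Emit:
apply_moves:
  steps: [0,0,0,0,0,0,0,0,0,0]

```text
clock: 11.93
tool_pos: [0.4807, 0.0544, 0.1571]
ee_rot: [3.141, -0.038, 0.004]
contact_force: [0.1, 0.0, 0.2]
width: -0.0
grip_force: 0.0
```

```bash
python3 rd.py
```

```text
[0.48051423 0.05440006 0.15599921] [-0.  -0.2  0.6]
L [(0.96, 8.0), (0.79, 2.06)]
M [(0.9, 5.97), (0.71, 9.0)]
R [(0.87, 3.0), (0.76, 8.94)]
```

Right is at 3 and the middle at 6. Now the left wheel gets −4 in single-digit strokes.

Emit:
apply_moves:
  steps: [0.57,0.97,-0.9,0,0,0.57,0.97,-0.9,0,0,0.57,0.97,-0.9,0,0,0,0,-0.8,0,0,0,0,0,0,0]

```text
clock: 12.4
tool_pos: [0.5271, 0.1397, 0.0477]
ee_rot: [-3.141, 0.035, 0.016]
contact_force: [-0.7, -0.8, -0.5]
width: 0.0
grip_force: 0.0
```

Emit:
apply_moves:
  steps: [0,0,-0.1,0,0,0,0,-0.08,0,0,0,0,0,0,0]

```text
clock: 12.65
tool_pos: [0.5303, 0.1377, 0.0492]
ee_rot: [3.141, -0.039, 0.0]
contact_force: [-0.5, -0.2, -0.3]
width: -0.0001
grip_force: 0.0
```

Emit:
apply_moves:
  steps: [0.05,0.13,-0.08,0,0,0,0,-0.08,0,0,0,0,0,0,0]

```text
clock: 12.9
tool_pos: [0.5337, 0.1423, 0.046]
ee_rot: [-3.141, 0.039, -0.008]
contact_force: [0.2, -0.1, 3.7]
width: 0.0004
grip_force: 1.6
```

Emit:
apply_moves:
  steps: [-0.16,0,-0.05,0,0,-0.18,0,0,0,0,-0.18,0,0,0,0,-0.15,0,0,0,0,0,0,0,0,0]

```text
clock: 13.32
tool_pos: [0.5117, 0.1429, 0.0452]
ee_rot: [-3.14, 0.039, -0.001]
contact_force: [-4.1, 0.9, 12.2]
width: -0.0
grip_force: 6.2
```

Emit:
apply_moves:
  steps: [0,0,0.7,0,0,0,0,0.9,0,0,0,0,0,0,0]

```text
clock: 13.57
tool_pos: [0.5148, 0.1425, 0.0959]
ee_rot: [-3.141, 0.038, -0.014]
contact_force: [1.2, 0.6, 2.1]
width: -0.0001
grip_force: 0.0
```

```bash
sed -i 's/read(c,w))/read(c,w),read(c,w,(-54,15)))/' rd.py; python3 rd.py
```

```text
[0.51372792 0.14241572 0.09388311] [ 0.3 -0.3 -0.2]
L [(0.91, 7.0), (0.73, 9.0)] [(0.93, 7.0), (0.71, 9.0)]
M [(0.88, 6.03), (0.69, 8.97)] [(0.88, 6.03), (0.72, 5.0)]
R [(0.89, 3.0), (0.75, 8.94)] [(0.89, 3.0), (0.72, 8.94)]
```

Emit:
apply_moves:
  steps: [0.67,0,0,0,0,0,0,-0.9,0,0,0,0,-0.5,0,0,0,0,-0.16,0,0,0,0,-0.04,0,0]

```text
clock: 14.03
tool_pos: [0.5353, 0.142, 0.0446]
ee_rot: [3.141, -0.038, 0.012]
contact_force: [2.3, -1.6, 10.9]
width: -0.0001
grip_force: 5.7
```

Emit:
apply_moves:
  steps: [-0.16,0,0,0,0,-0.18,0,0,0,0,-0.18,0,0,0,0,-0.15,0,0,0,0,0,0,0,0,0]

```text
clock: 14.45
tool_pos: [0.5119, 0.1426, 0.0454]
ee_rot: [-3.141, 0.038, -0.001]
contact_force: [-5.8, 0.6, 18.0]
width: 0.0002
grip_force: 8.8
```

Emit:
apply_moves:
  steps: [0,0,0.7,0,0,0,0,0.9,0,0,0,0,0,0,0]

```text
clock: 14.7
tool_pos: [0.5143, 0.1425, 0.0949]
ee_rot: [-3.141, 0.038, -0.012]
contact_force: [1.7, -0.2, 1.0]
width: 0.0
grip_force: 0.0
```

```bash
python3 rd.py
```

```text
[0.51321301 0.14238435 0.09284404] [-0.4 -0.4 -0.8]
L [(0.89, 6.06), (0.71, 9.0)] [(0.88, 6.06), (0.74, 5.03)]
M [(0.88, 5.97), (0.67, 8.97)] [(0.86, 6.03), (0.73, 5.0)]
R [(0.89, 3.0), (0.74, 8.94)] [(0.88, 3.0), (0.71, 8.94)]
```

Works well: left is at 6. I do two more strokes.

Emit:
apply_moves:
  steps: [0.67,0,0,0,0,0,0,-0.9,0,0,0,0,-0.5,0,0,0,0,-0.16,0,0,0,0,-0.04,0,0]

```text
clock: 15.17
tool_pos: [0.5353, 0.1419, 0.0444]
ee_rot: [3.141, -0.038, 0.012]
contact_force: [0.6, -1.4, 13.9]
width: 0.0001
grip_force: 6.9
```

Emit:
apply_moves:
  steps: [-0.16,0,0,0,0,-0.18,0,0,0,0,-0.18,0,0,0,0,-0.15,0,0,0,0,0,0,0,0,0]

```text
clock: 15.58
tool_pos: [0.5123, 0.1426, 0.0457]
ee_rot: [-3.141, 0.038, -0.001]
contact_force: [-7.0, 0.2, 21.6]
width: 0.0003
grip_force: 10.5
```

Emit:
apply_moves:
  steps: [0,0,0.7,0,0,0,0,0.9,0,0,0,0,0,0,0]

```text
clock: 15.83
tool_pos: [0.5139, 0.1425, 0.0941]
ee_rot: [-3.141, 0.038, -0.01]
contact_force: [1.5, 0.4, 0.5]
width: 0.0001
grip_force: 0.0
```

Emit:
apply_moves:
  steps: [0.67,0,0,0,0,0,0,-0.9,0,0,0,0,-0.5,0,0,0,0,-0.16,0,0,0,0,-0.04,0,0]

```text
clock: 16.25
tool_pos: [0.5357, 0.1419, 0.0444]
ee_rot: [3.141, -0.038, 0.013]
contact_force: [2.5, -1.0, 14.3]
width: -0.0003
grip_force: 6.7
```

Emit:
apply_moves:
  steps: [-0.16,0,0,0,0,-0.18,0,0,0,0,-0.18,0,0,0,0,-0.15,0,0,0,0,0,0,0,0,0]

```text
clock: 16.67
tool_pos: [0.5122, 0.1426, 0.0455]
ee_rot: [-3.141, 0.038, -0.001]
contact_force: [-7.2, -0.5, 20.3]
width: 0.0
grip_force: 10.5
```

Emit:
apply_moves:
  steps: [0,0,0.7,0,0,0,0,0.9,0,0,0,0,0,0,0]

```text
clock: 16.92
tool_pos: [0.514, 0.1425, 0.094]
ee_rot: [-3.141, 0.038, -0.01]
contact_force: [0.7, 0.2, 0.4]
width: -0.0
grip_force: 0.0
```

```bash
python3 rd.py
```

```text
[0.51286465 0.14240285 0.09200416] [-0.1  0.3 -0.4]
L [(0.76, 4.03), (0.72, 9.0)] [(0.7, 9.0), (0.66, 3.06)]
M [(0.89, 5.97), (0.68, 8.97)] [(0.87, 6.03), (0.72, 5.0)]
R [(0.89, 3.0), (0.75, 8.94)] [(0.88, 3.0), (0.72, 8.94)]
```

All strokes behaved alike and the code reads 4-6-3; I'll confirm it by eye in a later picture. Now I turn the gripper by 90° and go over the sheet.

Emit:
apply_moves:
  steps: [-0.1,0,1,1,0.5,-0.1,0.3,1,1,1,-0.1,0.3,1,1,1,-0.1,0.3,0.3,1,1,-0.1,0.3,0,1,1]

```text
clock: 17.38
tool_pos: [0.4976, 0.1788, 0.1912]
ee_rot: [3.051, 0.747, 0.006]
contact_force: [0.2, 0.7, 0.2]
width: 0.0604
grip_force: 0.0
```

Emit:
apply_moves:
  steps: [-0.1,0.4,0,1,1,-0.1,0.4,0,1,1,-0.1,0.4,0,1,1,-0.1,0.4,0,1,1,-0.1,0.4,0,1,1]

```text
clock: 17.8
tool_pos: [0.48, 0.2384, 0.1865]
ee_rot: [-2.771, -1.479, 0.007]
contact_force: [0.6, 0.0, 0.2]
width: 0.0853
grip_force: 0.0
```

Emit:
apply_moves:
  steps: [0,0.4,0,1,1,0,0.4,0,1,1,0,0.4,0,1,1,0,0,0,1,1,0,0,0,1,1]

```text
clock: 18.22
tool_pos: [0.4801, 0.2744, 0.1864]
ee_rot: [-2.317, -2.119, 0.007]
contact_force: [0.0, 0.6, 0.1]
width: 0.0857
grip_force: 0.0
```

Emit:
apply_moves:
  steps: [0,0,0,0.7,1,0,0,0,0,1,0,0,0,0,1]

```text
clock: 18.47
tool_pos: [0.4806, 0.2739, 0.1872]
ee_rot: [-2.25, -2.19, 0.005]
contact_force: [0.5, 0.1, -0.8]
width: 0.0853
grip_force: 0.0
```

```bash
cat > cups.py <<'E'
from h import *
def cups(c,z0,lim,r=.03):
    W=world(c);x,y,z=W[...,0],W[...,1],W[...,2]
    m=((abs(z-z0)<.005)&(x>lim[0])&(x<lim[1])&(y>lim[2])&(y<lim[3])).astype('uint8')
    for k in cv2.findContours(m,cv2.RETR_EXTERNAL,cv2.CHAIN_APPROX_NONE)[0]:
        if len(k)<25: continue
        k=k[:,0]; b=(k[:,0]<2)|(k[:,0]>557)|(k[:,1]<2)|(k[:,1]>417)
        q=W[k[:,1],k[:,0]][~b]; e=cv2.minEnclosingCircle(q[:,:2].astype('f4'))
        A=np.c_[2*q[:,:2],np.ones(len(q))];s=np.linalg.lstsq(A,(q[:,:2]**2).sum(1),rcond=None)[0]
        print('cup',k.mean(0).round(),'fit',s[:2].round(4),'R',np.sqrt(s[2]+s[0]**2+s[1]**2).round(4),'enc',np.round(e[0],4),'z',np.median(q[:,2]).round(4),'cut',b.sum())
E
python3 - <<'E'
from cups import *
c=cap('wrist'); s=r.state(); print(s['tool_pos'],s['ee_rot'],-c['R'].T@c['t'])
cups(c,.035,(.35,.65,.22,.5))
np.savez('w8.npz',**c)
E
```

```text
[0.48083436 0.27394631 0.18772997] [-2.25023198 -2.19059281  0.00411073] [0.48363456 0.34017085 0.36490263]
cup [319. 175.] fit [0.5162 0.2821] R 0.0294 enc [0.5163 0.282 ] z 0.0342 cut 0
cup [332.  61.] fit [0.5281 0.3838] R 0.0294 enc [0.5282 0.3839] z 0.034 cut 0
cup [214.  56.] fit [0.4244 0.3905] R 0.0295 enc [0.4243 0.3907] z 0.0338 cut 0
```

Cup A is at (0.5163, 0.2820), B at (0.528, 0.384) and C at (0.424, 0.3906), all undisturbed. I grasp A.

Emit:
apply_moves:
  steps: [0.3,0.07,-0.9,0,1,0.3,0.07,-0.9,0,1,0.3,0.07,-0.9,0,1,0.28,0.06,-0.9,0,1,0,0,-0.9,0,1]

```text
clock: 18.93
tool_pos: [0.5182, 0.2824, 0.053]
ee_rot: [2.251, 2.191, 0.001]
contact_force: [-0.0, 0.4, 0.4]
width: 0.0854
grip_force: 0.0
```

Emit:
apply_moves:
  steps: [0,0,0,0,1,0,0,0,0,1]

```text
clock: 19.1
tool_pos: [0.5152, 0.2816, 0.0524]
ee_rot: [-2.249, -2.191, 0.008]
contact_force: [-0.9, 0.4, 1.0]
width: 0.0853
grip_force: 0.0
```

Emit:
apply_moves:
  steps: [0.03,0.02,-0.9,0,1,0,0,-0.9,0,1,0,0,-0.5,0,1,0,0,-0.26,0,1,0,0,0,0,1]

```text
clock: 19.52
tool_pos: [0.5177, 0.2829, -0.0223]
ee_rot: [-2.249, -2.193, 0.001]
contact_force: [-0.4, 0.1, 0.0]
width: 0.0853
grip_force: 0.0
```

Emit:
apply_moves:
  steps: [0,0,0,0,0,0,0,0,0,0,0,0,0,0,0,0,0,0,0,0]

```text
clock: 19.85
tool_pos: [0.5202, 0.2839, -0.0191]
ee_rot: [2.248, 2.192, 0.007]
contact_force: [-0.7, -0.7, 6.3]
width: 0.0573
grip_force: 63.6
```

Emit:
apply_moves:
  steps: [0,0,0.5,0,0,0,0,1,0,0,0,0,1,0,0,0,0,1,0,0,0,0,1,0,0]

```text
clock: 20.27
tool_pos: [0.5179, 0.283, 0.115]
ee_rot: [2.249, 2.193, 0.002]
contact_force: [1.1, -0.5, -0.6]
width: 0.0569
grip_force: 64.0
```

Emit:
apply_moves:
  steps: [0.8,-0.5,0.5,0,0,0.8,-0.8,0,0,0,0.8,-0.8,0,0,0,0.8,-0.8,0,0,0,0.5,-0.8,0,0,0]

```text
clock: 20.68
tool_pos: [0.6312, 0.1707, 0.1292]
ee_rot: [2.248, 2.192, 0.004]
contact_force: [-0.6, -0.5, 0.3]
width: 0.0572
grip_force: 64.1
```

Emit:
apply_moves:
  steps: [0,0,0,0,0,0,0,0,0,0]

```text
clock: 20.85
tool_pos: [0.6297, 0.1706, 0.1283]
ee_rot: [2.252, 2.19, 0.001]
contact_force: [-1.2, 0.2, -0.3]
width: 0.0569
grip_force: 64.1
```

```bash
cat > pk.py <<'E'
from h import *
def pockets(c):
    W=world(c);x,y,z=W[...,0],W[...,1],W[...,2]
    m=((z<.048)&(z>.038)&(x>.595)&(x<.68)&(y>-.14)&(y<.19)).astype('uint8')
    n,l,s,_=cv2.connectedComponentsWithStats(m)
    for i in range(1,n):
        if s[i,4]<400: continue
        p=W[l==i]; q=np.percentile(p[:,:2],[1,99],axis=0); print('pk',s[i],'min',q[0].round(4),'max',q[1].round(4),'c',q.mean(0).round(4))
E
python3 - <<'E'
from pk import *
from cups import cups
for f in('w2','w7'): print(f); pockets(dict(np.load(f+'.npz')))
c=cap('wrist'); s=r.state(); print(s['tool_pos'],s['width'],s['grip_force']); pockets(c); np.savez('w9.npz',**c)
cv2.imwrite('pics/w9.png',c['img'])
E
```

```text
w2
pk [ 156    0   94   89 7781] min [0.6146 0.1135] max [0.6643 0.1689] c [0.6395 0.1412]
pk [ 283    0   90   90 7549] min [0.6124 0.0372] max [0.6626 0.0906] c [0.6375 0.0639]
pk [ 402    0   94   91 7387] min [ 0.6101 -0.0381] max [0.6608 0.0132] c [ 0.6354 -0.0125]
pk [ 521    0   39   90 2810] min [ 0.6082 -0.0875] max [ 0.6591 -0.0637] c [ 0.6337 -0.0756]
w7
pk [ 181    0   76   15 1089] min [0.6139 0.1136] max [0.6246 0.1694] c [0.6193 0.1415]
pk [ 285    0   74   15 1087] min [0.6129 0.0379] max [0.6228 0.0916] c [0.6178 0.0648]
pk [ 388    0   72   16 1123] min [ 0.6104 -0.0375] max [0.6209 0.0141] c [ 0.6157 -0.0117]
pk [ 490    0   70   17 1168] min [ 0.608  -0.1142] max [ 0.619  -0.0631] c [ 0.6135 -0.0886]
[0.62896421 0.17172008 0.12814254] 0.056624221796196875 64.07426834106445
pk [262 176  85  11 666] min [0.6165 0.1838] max [0.6796 0.1899] c [0.648  0.1869]
```

View pics/w9.png

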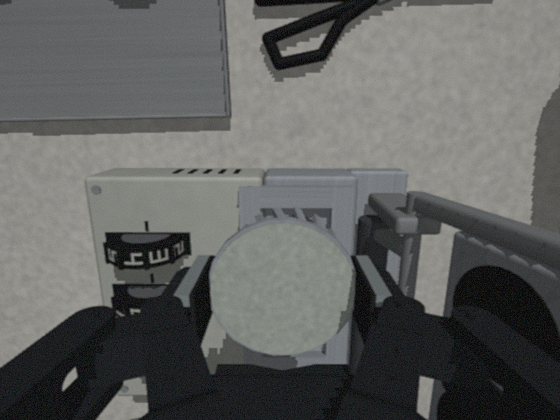

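The cup sits squarely in the fingers (lid centre at (282,285)) and the left wheel shows the "4" at (137,258). I go over pocket 3 and measure pocket 2 and the held lid directly.

Emit:
apply_moves:
  steps: [0.27,-1,0,0,0,0,-1,0,0,0,0,-1,0,0,0,0,-1,0,0,0,0,-1,0,0,0]

```text
clock: 21.32
tool_pos: [0.6362, 0.0226, 0.1281]
ee_rot: [-2.246, -2.196, -0.001]
contact_force: [1.2, -0.5, -0.8]
width: 0.0576
grip_force: 64.1
```

Emit:
apply_moves:
  steps: [0,-0.8,0,0,0,0,-0.26,0,0,0,0,0,0,0,0,0,0,0,0,0]

```text
clock: 21.65
tool_pos: [0.6367, -0.0084, 0.1279]
ee_rot: [-2.248, -2.194, -0.001]
contact_force: [-0.2, 0.6, -0.6]
width: 0.0571
grip_force: 64.1
```

```bash
cat > hold.py <<'E'
from pk import *
from cups import cups
c=cap('wrist'); s=r.state(); t=s['tool_pos'];print(t,s['ee_rot'],s['width']); pockets(c)
W=world(c); z=W[...,2]; u=W[285,282]; print('lid z',u); cups(c,u[2],(t[0]-.06,t[0]+.06,t[1]-.06,t[1]+.06))
np.savez('wh.npz',**c)
E
python3 hold.py; python3 -c "
from h import *
c=dict(np.load('w9.npz')); print(proj(c,[[.5235,.1417,.08],[.5235,.1497,.08]]))"
```

```text
[ 0.63675322 -0.00800998  0.12783906] [-2.24711144e+00 -2.19463948e+00 -7.94186743e-04] 0.057217319404163115
pk [ 241    0   81   29 2286] min [0.6142 0.1142] max [0.6663 0.1317] c [0.6403 0.123 ]
pk [ 243   64   77   80 5896] min [0.6122 0.0379] max [0.6644 0.0913] c [0.6383 0.0646]
pk [ 244  173   72   52 2828] min [ 0.6107 -0.022 ] max [0.6623 0.0146] c [ 0.6365 -0.0037]
lid z [ 0.63745826 -0.00697918  0.18176751]
cup [283. 283.] fit [ 0.6375 -0.0085] R 0.032 enc [ 0.6378 -0.0028] z 0.1811 cut 0
[[130.66906144 259.55001639]
 [129.02221785 248.89770711]]
```

```bash
cat > lid.py <<'E'
from h import *
def lid(c,t):
    W=world(c);x,y,z=W[...,0],W[...,1],W[...,2]
    z0=np.median(z[275:290,275:290]); hs=cv2.cvtColor(c['img'],cv2.COLOR_BGR2HSV)
    m=(abs(z-z0)<.004)&(abs(x-t[0])<.045)&(abs(y-t[1])<.045)&(hs[...,2]>110)
    m=cv2.morphologyEx(m.astype('uint8'),cv2.MORPH_OPEN,np.ones((5,5)))
    k=max(cv2.findContours(m,0,1)[0],key=len)[:,0]; q=W[k[:,1],k[:,0]][:,:2]
    q=q[q[:,1]>t[1]-.012]
    from scipy.optimize import least_squares
    f=least_squares(lambda p:np.hypot(*(q-p[:2]).T)-p[2],[t[0],t[1],.03],loss='soft_l1',f_scale=.001)
    print('lid',f.x.round(4),'z',z0.round(4),'y max',q[:,1].max().round(4),'x',q[:,0].min().round(4),q[:,0].max().round(4)); return f.x
E
python3 -c "
from lid import *
c=dict(np.load('wh.npz')); lid(c,[.6368,-.008])"
```

```text
lid [ 0.637  -0.0077  0.0279] z 0.1822 y max 0.0199 x 0.6088 0.666
```

Emit:
apply_moves:
  steps: [0,-0.1,-0.9,0,0,0,0,-0.9,0,0,0,0,-0.9,0,0,0,0,-0.3,0,0,0,0,0,0,0]

```text
clock: 22.12
tool_pos: [0.6341, -0.0107, 0.0341]
ee_rot: [-2.243, -2.191, 0.006]
contact_force: [0.5, -0.5, -0.3]
width: 0.0572
grip_force: 64.1
```

Emit:
apply_moves:
  steps: [0,0,0,0,0,0,0,-0.2,0,0,0,0,-0.15,0,0,0,0,-0.1,0,0,0,0,0,0,0]

```text
clock: 22.53
tool_pos: [0.6395, -0.013, 0.0299]
ee_rot: [2.246, 2.191, 0.004]
contact_force: [-6.4, 1.7, 14.6]
width: 0.057
grip_force: 65.3
```

Emit:
apply_moves:
  steps: [0,0,0.25,0,0,-0.05,0.03,0,0,0,0,0,0,0,0]

```text
clock: 22.78
tool_pos: [0.6361, -0.0119, 0.0328]
ee_rot: [2.248, 2.192, 0.002]
contact_force: [-1.0, -1.0, -1.0]
width: 0.0572
grip_force: 64.3
```

```bash
python3 -c "
from lid import *
from pk import pockets
c=cap('wrist'); s=r.state();print(s['tool_pos'],s['contact_force'].round(1)); lid(c,s['tool_pos']); pockets(c)"
```

```text
[ 0.63548415 -0.01186237  0.03190004] [ 0.   0.3 -0.9]
lid [ 0.6361 -0.0111  0.0278] z 0.087 y max 0.0167 x 0.608 0.6644
pk [  217    22   128   131 15349] min [0.612  0.0379] max [0.6645 0.0916] c [0.6383 0.0647]
pk [ 226  199  110   40 2281] min [ 0.6102 -0.0023] max [0.6628 0.0148] c [0.6365 0.0062]
pk [ 235  341   94   29 1416] min [ 0.6089 -0.0832] max [ 0.6604 -0.0677] c [ 0.6347 -0.0755]
```

Emit:
apply_moves:
  steps: [0.02,0.04,0,0,0,0,0,-0.1,0,0,0,0,-0.1,0,0,0,0,0,0,0]

```text
clock: 23.17
tool_pos: [0.6351, -0.0106, 0.0242]
ee_rot: [-2.248, -2.192, 0.002]
contact_force: [-1.4, -0.6, -1.0]
width: 0.0572
grip_force: 64.3
```

Emit:
apply_moves:
  steps: [0,0,-0.07,0,0,0,0,-0.06,0,0,0,0,0,0,0]

```text
clock: 23.42
tool_pos: [0.6361, -0.0108, 0.0229]
ee_rot: [-2.248, -2.193, 0.001]
contact_force: [-3.0, 0.2, 5.5]
width: 0.0569
grip_force: 64.7
```

Pocket 3 is filled: 5.5 N at the expected floor height. I release and go for B.

Emit:
apply_moves:
  steps: [0,0,0,0,1,0,0,0,0,1,0,0,0,0,1,0,0,0.7,0,1,0,0,1,0,1]

```text
clock: 23.83
tool_pos: [0.6328, -0.0102, 0.069]
ee_rot: [-2.244, -2.188, 0.008]
contact_force: [0.7, -1.0, 0.4]
width: 0.0852
grip_force: 0.0
```

Emit:
apply_moves:
  steps: [0,0.3,1,0,1,0,1,1,0,1,-0.5,1,1,0,1,-0.5,1,0.3,0,1,-0.5,1,0,0,1]

```text
clock: 24.25
tool_pos: [0.5943, 0.1166, 0.1737]
ee_rot: [2.246, 2.189, 0.01]
contact_force: [0.0, -0.3, 0.0]
width: 0.0851
grip_force: 0.0
```

Emit:
apply_moves:
  steps: [-0.5,1,0,0,1,-0.5,1,0,0,1,-0.5,1,0,0,1,-0.5,1,0,0,1,0,1,0,0,1]

```text
clock: 24.67
tool_pos: [0.5296, 0.267, 0.1687]
ee_rot: [-2.247, -2.194, 0.002]
contact_force: [0.2, 0.6, 0.4]
width: 0.0855
grip_force: 0.0
```

Emit:
apply_moves:
  steps: [0,0.6,0,0,1,0,0,0,0,1,0,0,0,0,1]

```text
clock: 24.92
tool_pos: [0.5319, 0.2842, 0.1688]
ee_rot: [2.247, 2.196, -0.001]
contact_force: [0.1, -0.5, 0.2]
width: 0.0853
grip_force: 0.0
```

```bash
cat > sheet.py <<'E'
from cups import *
c=cap('wrist'); s=r.state(); print(s['tool_pos'],s['ee_rot'])
cups(c,.035,(.35,.65,.22,.5)); np.savez('ws.npz',**c)
E
python3 sheet.py
```

```text
[0.53206454 0.28333961 0.16874278] [ 2.24809746e+00  2.19416160e+00 -1.14756926e-03]
cup [274.  72.] fit [0.5281 0.384 ] R 0.0294 enc [0.5281 0.384 ] z 0.0342 cut 0
cup [150.  67.] fit [0.4245 0.3906] R 0.0295 enc [0.4244 0.391 ] z 0.0338 cut 0
```

Emit:
apply_moves:
  steps: [-0.13,0.84,0,0,1,0,0.84,-0.5,0,1,0,0.84,-0.9,0,1,0,0.83,-0.9,0,1,0,0,-0.9,0,1]

```text
clock: 25.38
tool_pos: [0.529, 0.3863, 0.0727]
ee_rot: [-2.248, -2.194, -0.005]
contact_force: [0.1, -0.0, 0.3]
width: 0.0857
grip_force: 0.0
```

Emit:
apply_moves:
  steps: [0,0,-0.7,0,1,0,0,0,0,1,0,0,0,0,1]

```text
clock: 25.63
tool_pos: [0.5278, 0.3823, 0.0505]
ee_rot: [-2.25, -2.191, 0.006]
contact_force: [-0.2, 0.8, 0.6]
width: 0.0852
grip_force: 0.0
```

Emit:
apply_moves:
  steps: [0.01,0.05,-0.9,0,1,0,0,-0.9,0,1,0,0,-0.5,0,1,0,0,-0.18,0,1,0,0,0,0,1]

```text
clock: 26.05
tool_pos: [0.5285, 0.3848, -0.0227]
ee_rot: [-2.25, -2.192, 0.002]
contact_force: [-0.3, -0.2, 0.1]
width: 0.085
grip_force: 0.0
```

Emit:
apply_moves:
  steps: [0,0,0,0,0,0,0,0,0,0,0,0,0,0,0,0,0,0,0,0]

```text
clock: 26.38
tool_pos: [0.5308, 0.3867, -0.0192]
ee_rot: [2.248, 2.192, 0.008]
contact_force: [0.8, -0.3, 5.4]
width: 0.0573
grip_force: 64.1
```

Emit:
apply_moves:
  steps: [0,0,0.5,0,0,0,0,1,0,0,0,-0.3,1,0,0,0.3,-0.9,1,0,0,0.5,-0.9,1,0,0]

```text
clock: 26.8
tool_pos: [0.5507, 0.3236, 0.1138]
ee_rot: [-2.245, -2.197, 0.001]
contact_force: [1.1, 0.5, -1.9]
width: 0.0578
grip_force: 64.0
```

Emit:
apply_moves:
  steps: [0.5,-1,0.3,0,0,0.5,-1,0,0,0,0.5,-1,0,0,0,0.5,-1,0,0,0,0.5,-1,0,0,0]

```text
clock: 27.22
tool_pos: [0.6274, 0.172, 0.1219]
ee_rot: [2.249, 2.193, 0.001]
contact_force: [0.4, 0.2, -1.4]
width: 0.0574
grip_force: 64.0
```

Emit:
apply_moves:
  steps: [0.4,-1,0,0,0,0,-1,0,0,0,0,-1,0,0,0,0,0,0,0,0,0,0,0,0,0]

```text
clock: 27.63
tool_pos: [0.6391, 0.0819, 0.1215]
ee_rot: [-2.252, -2.19, -0.001]
contact_force: [0.3, -0.2, -0.7]
width: 0.057
grip_force: 64.1
```

```bash
cat > pl.py <<'E'
from lid import *
from pk import pockets
c=cap('wrist'); s=r.state();print(s['tool_pos'],s['ee_rot'],s['contact_force'].round(1),s['width']); lid(c,s['tool_pos']); pockets(c)
E
python3 pl.py
```

```text
[0.63899281 0.08318111 0.12135754] [-2.25023863e+00 -2.19198731e+00 -8.36303826e-04] [-0.2  0.2 -0.7] 0.057537334428594475
lid [0.6392 0.0823 0.0277] z 0.1758 y max 0.11 x 0.611 0.6674
pk [241  49  97   8 600] min [0.6163 0.1854] max [0.6794 0.19  ] c [0.6479 0.1877]
pk [ 242   83   78   84 6171] min [0.6146 0.1128] max [0.667  0.1686] c [0.6408 0.1407]
pk [ 245  196   72   30 1573] min [0.6128 0.069 ] max [0.6648 0.0897] c [0.6388 0.0794]
```

Emit:
apply_moves:
  steps: [-0.02,-0.58,-0.5,0,0,0,0,-0.9,0,0,0,0,-0.9,0,0,0,0,-0.5,0,0,0,0,0,0,0]

```text
clock: 28.1
tool_pos: [0.6346, 0.0678, 0.0321]
ee_rot: [-2.242, -2.191, 0.009]
contact_force: [-0.0, -0.3, -2.1]
width: 0.0577
grip_force: 64.1
```

Emit:
apply_moves:
  steps: [0,0,0,0,0,0,0,0,0,0]

```text
clock: 28.27
tool_pos: [0.6396, 0.067, 0.0384]
ee_rot: [2.246, 2.194, 0.003]
contact_force: [0.0, 0.2, -0.1]
width: 0.0573
grip_force: 64.1
```

```bash
python3 pl.py
```

```text
[0.64003542 0.06676691 0.03894551] [2.24589603 2.193004   0.00388059] [-0.8  0.2 -0.8] 0.05708184394183358
lid [0.6395 0.0673 0.0278] z 0.0927 y max 0.0952 x 0.6114 0.6686
pk [  218    29   122   131 14789] min [0.6143 0.1128] max [0.6669 0.169 ] c [0.6406 0.1409]
pk [ 226  204  106   38 1927] min [0.6125 0.0727] max [0.6651 0.0897] c [0.6388 0.0812]
```

Emit:
apply_moves:
  steps: [-0.02,-0.06,0,0,0,0,0,-0.2,0,0,0,0,-0.2,0,0,0,0,-0.1,0,0,0,0,0,0,0]

```text
clock: 28.73
tool_pos: [0.6381, 0.0641, 0.0228]
ee_rot: [-2.249, -2.193, 0.001]
contact_force: [-3.1, 0.3, 5.3]
width: 0.057
grip_force: 64.4
```

Emit:
apply_moves:
  steps: [0,0,-0.05,0,0,0,0,0,0,0]

```text
clock: 28.9
tool_pos: [0.6381, 0.0641, 0.0227]
ee_rot: [-2.249, -2.193, 0.001]
contact_force: [-6.1, -0.2, 11.3]
width: 0.0571
grip_force: 65.0
```

Seated at z 0.0228, the same as the first cup. I release and go for C.

Emit:
apply_moves:
  steps: [0,0,0.05,0,1,0,0,0,0,1,0,0,0,0,1,0,0,0.7,0,1,0,0,1,0,1]

```text
clock: 29.32
tool_pos: [0.6343, 0.0643, 0.0683]
ee_rot: [-2.244, -2.188, 0.01]
contact_force: [-0.0, 0.6, 0.8]
width: 0.0854
grip_force: 0.0
```

Emit:
apply_moves:
  steps: [0,0.3,1,0,1,-0.3,1,1,0,1,-0.7,1,1,0,1,-0.7,1,0.3,0,1,-0.8,1,0,0,1]

```text
clock: 29.73
tool_pos: [0.5677, 0.1896, 0.1709]
ee_rot: [2.247, 2.189, 0.01]
contact_force: [0.4, 0.5, -0.5]
width: 0.0856
grip_force: 0.0
```

Emit:
apply_moves:
  steps: [-0.9,1,0,0,1,-0.9,1,0,0,1,-0.9,1,0,0,1,-0.9,1,0,0,1,-0.8,0,0,0,1]

```text
clock: 30.15
tool_pos: [0.4316, 0.312, 0.1666]
ee_rot: [-2.244, -2.196, -0.002]
contact_force: [-0.6, -0.9, 0.4]
width: 0.0849
grip_force: 0.0
```

Emit:
apply_moves:
  steps: [0,0,0,0,1,0,0,0,0,1]

```text
clock: 30.32
tool_pos: [0.4326, 0.3088, 0.1664]
ee_rot: [2.247, 2.196, -0.001]
contact_force: [0.2, 0.4, 0.0]
width: 0.0852
grip_force: 0.0
```

```bash
python3 sheet.py
```

```text
[0.43373157 0.30847759 0.16667789] [2.24801455e+00 2.19404893e+00 1.21199477e-04]
cup [269.  95.] fit [0.4243 0.3907] R 0.0294 enc [0.4242 0.3906] z 0.034 cut 0
```

Emit:
apply_moves:
  steps: [-0.31,0.9,-0.3,0,1,0,0.9,-0.8,0,1,0,0.93,-0.9,0,1,0,0,-0.9,0,1,0,0,-0.9,0,1]

```text
clock: 30.78
tool_pos: [0.4261, 0.3911, 0.0518]
ee_rot: [2.249, 2.193, 0.002]
contact_force: [-0.0, 0.2, -0.3]
width: 0.0858
grip_force: 0.0
```

Emit:
apply_moves:
  steps: [0,0,0,0,1,0,0,0,0,1]

```text
clock: 30.95
tool_pos: [0.4244, 0.389, 0.0511]
ee_rot: [-2.25, -2.191, 0.007]
contact_force: [0.1, -0.4, 0.5]
width: 0.0852
grip_force: 0.0
```

Emit:
apply_moves:
  steps: [0,0.05,-0.9,0,1,0,0,-0.9,0,1,0,0,-0.5,0,1,0,0,-0.2,0,1,0,0,0,0,1]

```text
clock: 31.37
tool_pos: [0.4254, 0.3915, -0.0217]
ee_rot: [2.25, 2.192, 0.0]
contact_force: [-0.0, 0.7, -0.8]
width: 0.0853
grip_force: 0.0
```

Emit:
apply_moves:
  steps: [0,0,0,0,0,0,0,0,0,0,0,0,0,0,0,0,0,0,0,0]

```text
clock: 31.7
tool_pos: [0.4267, 0.3932, -0.0189]
ee_rot: [2.248, 2.193, 0.008]
contact_force: [-0.3, -0.5, 6.2]
width: 0.0573
grip_force: 63.2
```

Emit:
apply_moves:
  steps: [0,0,0.5,0,0,0,0,1,0,0,0.6,-0.5,1,0,0,0.9,-0.9,1,0,0,0.9,-0.9,1,0,0]

```text
clock: 32.12
tool_pos: [0.4894, 0.3306, 0.1072]
ee_rot: [2.246, 2.196, 0.004]
contact_force: [-0.2, 0.7, -1.2]
width: 0.057
grip_force: 64.0
```

Emit:
apply_moves:
  steps: [0.9,-1,0.3,0,0,0.9,-1,0,0,0,0.9,-1,0,0,0,0.9,-1,0,0,0,0.9,-1,0,0,0]

```text
clock: 32.53
tool_pos: [0.6252, 0.179, 0.1148]
ee_rot: [2.248, 2.193, 0.003]
contact_force: [0.2, 0.7, -0.5]
width: 0.0574
grip_force: 64.0
```

Emit:
apply_moves:
  steps: [0.3,-0.3,0,0,0,0,0,0,0,0,0,0,0,0,0]

```text
clock: 32.78
tool_pos: [0.633, 0.1712, 0.1138]
ee_rot: [-2.25, -2.191, -0.001]
contact_force: [0.5, 0.2, 0.1]
width: 0.0576
grip_force: 64.1
```

```bash
python3 pl.py
```

```text
[0.63220983 0.1720832  0.11359402] [-2.24850927e+00 -2.19296346e+00 -2.53204120e-05] [-0.3  0.2 -0.5] 0.0572301610265987
lid [0.6331 0.1719 0.0276] z 0.1677 y max 0.1993 x 0.6051 0.6616
pk [256 181  90  10 748] min [0.6162 0.1838] max [0.6795 0.19  ] c [0.6479 0.1869]
```

Emit:
apply_moves:
  steps: [0.25,-0.55,0,0,0,0,-0.5,-0.6,0,0,0,0,-0.9,0,0,0,0,-0.9,0,0,0,0,-0.1,0,0]

```text
clock: 33.25
tool_pos: [0.6348, 0.1413, 0.0327]
ee_rot: [-2.242, -2.191, 0.012]
contact_force: [-1.0, -0.9, -1.1]
width: 0.0572
grip_force: 64.2
```

Emit:
apply_moves:
  steps: [0,0,0,0,0,0,0,0,0,0]

```text
clock: 33.42
tool_pos: [0.6403, 0.1413, 0.0395]
ee_rot: [2.247, 2.195, 0.001]
contact_force: [0.4, 0.6, -0.2]
width: 0.0575
grip_force: 64.2
```

```bash
python3 pl.py
```

```text
[0.64132493 0.14113347 0.04060693] [2.24597712 2.19374006 0.00381462] [-0.3 -0.8 -0.7] 0.05708054200633409
lid [0.6406 0.1416 0.0279] z 0.0935 y max 0.1695 x 0.6125 0.6689
pk [ 227  150  133   14 1521] min [0.6162 0.184 ] max [0.6794 0.1899] c [0.6478 0.187 ]
pk [ 228  197  107   40 2458] min [0.6149 0.1485] max [0.6675 0.1673] c [0.6412 0.1579]
```

Emit:
apply_moves:
  steps: [0,-0.02,0,0,0,0,0,-0.2,0,0,0,0,-0.2,0,0,0,0,-0.15,0,0,0,0,0,0,0]

```text
clock: 33.88
tool_pos: [0.6408, 0.1394, 0.0231]
ee_rot: [2.249, 2.193, 0.0]
contact_force: [-3.1, -0.7, 6.0]
width: 0.0575
grip_force: 64.5
```

Emit:
apply_moves:
  steps: [0,0,0,0,0,0,0,0,0,0]

```text
clock: 34.05
tool_pos: [0.6408, 0.1394, 0.0231]
ee_rot: [2.249, 2.193, 0.001]
contact_force: [-2.3, 0.6, 4.8]
width: 0.057
grip_force: 64.5
```

All three cups are seated. I release, lift and check the cups from above.

Emit:
apply_moves:
  steps: [0,0,0,0,1,0,0,0,0,1,0,0,0,0,1,0,0,0.7,0,1,0,0,1,0,1]

```text
clock: 34.47
tool_pos: [0.6368, 0.1391, 0.0686]
ee_rot: [-2.245, -2.189, 0.011]
contact_force: [-0.3, -0.3, 0.6]
width: 0.0852
grip_force: 0.0
```

Emit:
apply_moves:
  steps: [0,0,1,0,0,-0.5,-1,1,0,0,-0.5,-1,1,0,0,-0.5,-1,0,0,0,-0.5,-1,0,0,0]

```text
clock: 34.88
tool_pos: [0.5835, 0.0228, 0.1613]
ee_rot: [2.245, 2.192, 0.005]
contact_force: [-0.3, -0.5, -0.7]
width: 0.0257
grip_force: 0.0
```

Emit:
apply_moves:
  steps: [-0.5,-0.8,0,0,0,0,0,0,0,0,0,0,0,0,0]

```text
clock: 35.13
tool_pos: [0.567, -0.0012, 0.1583]
ee_rot: [-2.252, -2.19, -0.0]
contact_force: [0.5, 0.0, 0.5]
width: 0.0005
grip_force: 0.0
```

Run:
```python
from cups import *
c=cap('wrist'); s=r.state(); print(s['tool_pos']); cups(c,.077,(.56,.72,-.15,.2)); cups(c,.035,(.35,.65,.22,.5))
W=world(c); x,y,z=W[...,0],W[...,1],W[...,2]
m=(x>.44)&(x<.57)&(abs(y+.0695)<.06)&(z>.036)&(z<.075)
n,l,st,_=cv2.connectedComponentsWithStats(m.astype('uint8'))
for i in range(1,n):
    if st[i,4]>800: q=np.percentile(W[l==i],[1,99],axis=0); print('ped',st[i],q.round(4).tolist())
np.savez('wp.npz',**c)
```

```text
[ 5.67491387e-01 -3.60173337e-04  1.58354144e-01]
cup [442. 324.] fit [ 0.7018 -0.1181] R 0.009 enc [ 0.702  -0.1114] z 0.074 cut 0
cup [446. 305.] fit [ 0.7047 -0.0944] R 0.005 enc [ 0.7047 -0.094 ] z 0.0743 cut 0
cup [371. 214.] fit [ 0.6372 -0.0122] R 0.0295 enc [ 0.6371 -0.0127] z 0.0759 cut 0
cup [378. 115.] fit [0.639  0.0619] R 0.0295 enc [0.6391 0.062 ] z 0.0762 cut 0
cup [386.  18.] fit [0.6416 0.1372] R 0.0295 enc [0.6415 0.1325] z 0.0752 cut 91
ped [ 159  204  127  105 8135] [[0.4652, -0.0994, 0.0367], [0.5678, -0.0144, 0.0659]]
```

Emit:
apply_moves:
  steps: [-0.95,-0.77,0,0,0,-0.95,-0.77,0,0,0,-0.95,-0.76,-0.6,0,0,0,0,-0.9,0,0,0,0,-0.9,0,0]

```text
clock: 35.6
tool_pos: [0.4826, -0.0695, 0.0868]
ee_rot: [2.248, 2.19, 0.003]
contact_force: [1.3, 0.4, -0.5]
width: -0.0001
grip_force: 0.0
```

Emit:
apply_moves:
  steps: [0,0,-0.9,0,0,0,0,-0.6,0,0,0,0,0,0,0,0,0,0,0,0]

```text
clock: 35.93
tool_pos: [0.4818, -0.0682, 0.0406]
ee_rot: [-2.246, -2.193, 0.002]
contact_force: [1.0, -0.1, 1.3]
width: -0.0001
grip_force: 0.0
```

Emit:
apply_moves:
  steps: [0,0,-0.5,0,0,0,0,-0.3,0,0,0,0,-0.3,0,0,0,0,-0.3,0,0,0,0,0,0,0]

```text
clock: 36.35
tool_pos: [0.4832, -0.0693, 0.001]
ee_rot: [2.247, 2.194, 0.0]
contact_force: [-0.3, 0.4, -0.3]
width: 0.0001
grip_force: 0.0
```

Emit:
apply_moves:
  steps: [0,0,-0.2,0,0,0,0,-0.2,0,0,0,0,0,0,0]

```text
clock: 36.6
tool_pos: [0.4846, -0.0696, -0.0024]
ee_rot: [-2.244, -2.193, 0.005]
contact_force: [-25.8, 6.2, 60.9]
width: -0.0
grip_force: 30.8
```

Emit:
apply_moves:
  steps: [0,0,0.1,0,0,0,0,0,0,0]

```text
clock: 36.77
tool_pos: [0.4846, -0.0696, -0.0022]
ee_rot: [2.247, 2.195, -0.001]
contact_force: [-16.0, 4.1, 38.4]
width: -0.0
grip_force: 19.6
```

Run:
```python
from h import *
c=cap('scene'); w=cap('wrist'); s=r.state(); print(s['tool_pos'],s['contact_force'])
a=cv2.resize(c['img'][150:310,200:360],(400,400)); b=cv2.resize(w['img'],(400,300)); b=np.vstack([b,np.zeros((100,400,3),'u1')])
cv2.imwrite('pics/p1.png',np.hstack([a,b]))
W=world(c); print('head?',[W[int(v),int(u)].round(3).tolist() for u,v in [proj(c,[.637,yy,.09]) for yy in(.139,.064,-.011)]])
```

```text
[ 0.48455599 -0.06956522 -0.0022581 ] [-16.13167387   4.51458373  39.34417779]
head? [[0.638, 0.136, 0.094], [0.645, 0.068, 0.108], [0.643, -0.006, 0.108]]
```

View pics/p1.png

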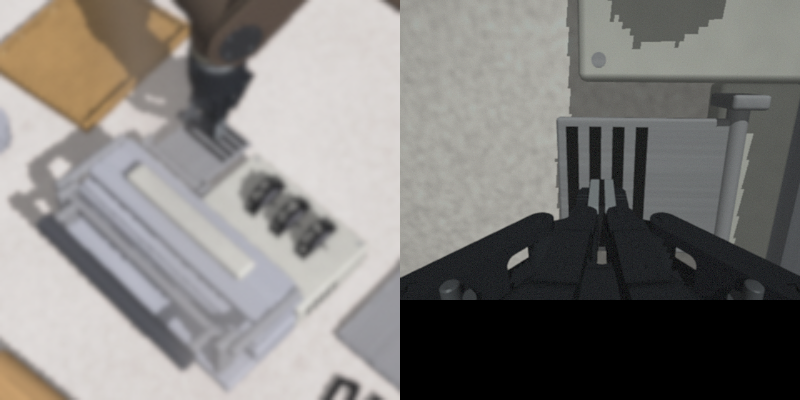

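The head (left half, at about (190,220)) is closed over the cups and the pedal is on its stop. I hold it for about 2.5 s and then let it up.

Emit:
apply_moves:
  steps: [0,0,0.03,0,0,0,0,0,0,0,0,0,0,0,0,0,0,0,0,0,0,0,0,0,0]

```text
clock: 37.28
tool_pos: [0.4845, -0.0696, -0.0022]
ee_rot: [2.247, 2.195, -0.0]
contact_force: [-13.1, 3.7, 33.1]
width: 0.0001
grip_force: 17.0
```

Emit:
apply_moves:
  steps: [0,0,0,0,0,0,0,0,0,0,0,0,0,0,0,0,0,0,0,0,0,0,0,0,0]

```text
clock: 37.7
tool_pos: [0.4846, -0.0696, -0.0022]
ee_rot: [2.247, 2.195, -0.0]
contact_force: [-13.7, 3.6, 34.0]
width: -0.0002
grip_force: 17.0
```

Emit:
apply_moves:
  steps: [0,0,0,0,0,0,0,0,0,0,0,0,0,0,0,0,0,0,0,0,0,0,0,0,0]

```text
clock: 38.12
tool_pos: [0.4846, -0.0696, -0.0022]
ee_rot: [2.247, 2.195, -0.0]
contact_force: [-13.2, 2.8, 33.1]
width: 0.0
grip_force: 17.0
```

Emit:
apply_moves:
  steps: [0,0,0,0,0,0,0,0,0,0,0,0,0,0,0,0,0,0,0,0,0,0,0,0,0]

```text
clock: 38.53
tool_pos: [0.4845, -0.0696, -0.0022]
ee_rot: [2.247, 2.195, -0.0]
contact_force: [-13.9, 2.9, 33.5]
width: 0.0001
grip_force: 17.0
```

Emit:
apply_moves:
  steps: [0,0,0,0,0,0,0,0,0,0,0,0,0,0,0,0,0,0,0,0,0,0,0,0,0]

```text
clock: 38.95
tool_pos: [0.4845, -0.0696, -0.0022]
ee_rot: [2.247, 2.195, -0.0]
contact_force: [-14.1, 4.2, 33.7]
width: -0.0
grip_force: 17.0
```

Emit:
apply_moves:
  steps: [0,0,0,0,0,0,0,0,0,0,0,0,0,0,0,0,0,0,0,0,0,0,0,0,0]

```text
clock: 39.37
tool_pos: [0.4845, -0.0695, -0.0022]
ee_rot: [2.247, 2.195, -0.0]
contact_force: [-13.5, 4.2, 33.1]
width: -0.0004
grip_force: 17.0
```

Emit:
apply_moves:
  steps: [0,0,0.2,0,0,0,0,0.3,0,0,0,0,0.3,0,0,0,0,0.5,0,0,0,0,1,0,0]

```text
clock: 39.78
tool_pos: [0.4796, -0.0681, 0.0585]
ee_rot: [-2.245, -2.189, 0.004]
contact_force: [0.1, -0.0, -0.4]
width: 0.0003
grip_force: 0.0
```

Emit:
apply_moves:
  steps: [0,0,1,0,0,0,0,1,0,0,0.6,0.5,1,0,1,0.8,0.8,0.3,0,1,0.8,0.8,0,0,1]

```text
clock: 40.2
tool_pos: [0.5517, -0.0062, 0.1649]
ee_rot: [2.245, 2.186, 0.009]
contact_force: [-0.6, 0.7, 0.2]
width: 0.0358
grip_force: 0.0
```

Emit:
apply_moves:
  steps: [0.8,0.3,0,0,1,0,0,0,0,1,0,0,0,0,1]

```text
clock: 40.45
tool_pos: [0.5727, 0.0036, 0.1595]
ee_rot: [2.247, 2.195, -0.0]
contact_force: [-0.3, 0.0, -0.2]
width: 0.0723
grip_force: 0.0
```

Run:
```python
from cups import *
c=cap('wrist'); s=r.state(); print(s['tool_pos'],s['ee_rot']); cups(c,.077,(.56,.69,-.15,.2)); np.savez('wq.npz',**c)
t=cap('top'); W=world(t); print([W[int(v),int(u)].round(3).tolist() for u,v in [proj(t,[.637,yy,.077]) for yy in(.139,.064,-.011)]])
m=(W[...,1]>-.5)&(W[...,1]<-.15)&(W[...,0]>.3)&(W[...,0]<.65)
g=W[m&(W[...,2]>.016)&(W[...,2]<.03)][:,:2].astype('f4'); print('carton',cv2.minAreaRect(g))
```

```text
[0.57189863 0.00313543 0.15920517] [-2.24769483e+00 -2.19404450e+00  9.77810599e-04]
cup [363. 220.] fit [ 0.6371 -0.0123] R 0.0295 enc [ 0.6375 -0.0124] z 0.076 cut 0
cup [370. 122.] fit [0.6391 0.0619] R 0.0295 enc [0.6393 0.0618] z 0.0761 cut 0
cup [378.  21.] fit [0.6416 0.1372] R 0.0296 enc [0.6416 0.1363] z 0.0753 cut 91
[[0.638, 0.141, 0.075], [0.586, 0.045, 0.482], [0.586, -0.011, 0.475]]
carton ((0.48265159130096436, -0.32772865891456604), (0.24025897681713104, 0.20152927935123444), 6.00499963760376)
```

The head is open again and all three cups are still seated. I transfer them to the carton, starting with pocket 3.

Emit:
apply_moves:
  steps: [0.72,-0.16,0,0,1,0.72,-0.16,-0.3,0,1,0.72,-0.16,-0.8,0,1,0,0,-0.9,0,1,0,0,-0.9,0,1]

```text
clock: 40.97
tool_pos: [0.6375, -0.0129, 0.0723]
ee_rot: [2.25, 2.191, 0.002]
contact_force: [-0.8, -0.1, -0.4]
width: 0.0853
grip_force: 0.0
```

Emit:
apply_moves:
  steps: [0,0,0,0,1,0,0,0,0,1,0,0,0,0,1]

```text
clock: 41.22
tool_pos: [0.6373, -0.0121, 0.074]
ee_rot: [2.249, 2.192, 0.002]
contact_force: [1.0, -0.4, 1.7]
width: 0.0852
grip_force: 0.0
```

Emit:
apply_moves:
  steps: [0,0.02,-0.8,0,1,0,0,-0.6,0,1,0,0,-0.27,0,1,0,0,0,0,1]

```text
clock: 41.55
tool_pos: [0.6362, -0.0109, 0.0221]
ee_rot: [-2.248, -2.193, 0.001]
contact_force: [0.2, 0.1, -0.6]
width: 0.0855
grip_force: 0.0
```

Emit:
apply_moves:
  steps: [0,0,0,0,0,0,0,0,0,0,0,0,0,0,0,0,0,0,0,0]

```text
clock: 41.88
tool_pos: [0.6381, -0.0112, 0.0253]
ee_rot: [2.247, 2.192, 0.002]
contact_force: [-2.7, -1.2, 4.7]
width: 0.0572
grip_force: 62.5
```

Emit:
apply_moves:
  steps: [0,0,0.4,0,0,0,0,0.7,0,0,0,0,1,0,0,0,0,1,0,0,0,-0.5,0.5,0,0]

```text
clock: 42.3
tool_pos: [0.6394, -0.0245, 0.1366]
ee_rot: [2.242, 2.192, 0.009]
contact_force: [1.2, -0.3, -0.6]
width: 0.0573
grip_force: 63.9
```

Emit:
apply_moves:
  steps: [-0.6,-0.97,0,0,0,-0.6,-0.97,0,0,0,-0.6,-0.97,0,0,0,-0.6,-0.97,0,0,0,-0.6,-0.97,0,0,0]

```text
clock: 42.72
tool_pos: [0.5465, -0.1728, 0.1321]
ee_rot: [2.247, 2.192, 0.001]
contact_force: [0.2, 0.1, -1.0]
width: 0.057
grip_force: 63.9
```

Emit:
apply_moves:
  steps: [-0.6,-0.97,0,0,0,-0.6,-0.97,0,0,0,-0.6,-0.97,0,0,0,-0.1,-0.97,0,0,0,0,-0.97,0,0,0]

```text
clock: 43.13
tool_pos: [0.4889, -0.3186, 0.1321]
ee_rot: [2.249, 2.191, 0.0]
contact_force: [1.4, 0.0, -1.1]
width: 0.0569
grip_force: 64.0
```

Emit:
apply_moves:
  steps: [0,-0.97,-0.5,0,0,0,-0.97,-0.8,0,0,0,0,-0.9,0,0,0,0,-0.9,0,0,0,0,0,0,0]

```text
clock: 43.55
tool_pos: [0.4866, -0.3728, 0.0322]
ee_rot: [-2.243, -2.185, -0.0]
contact_force: [-1.5, 0.6, -1.6]
width: 0.0568
grip_force: 64.1
```

Emit:
apply_moves:
  steps: [0,0,0,0,0,0,0,0,0,0]

```text
clock: 43.72
tool_pos: [0.4909, -0.3759, 0.0396]
ee_rot: [2.246, 2.192, -0.0]
contact_force: [0.1, 0.4, -0.7]
width: 0.0576
grip_force: 64.1
```

Run:
```python
from lid import *
c=cap('wrist'); s=r.state(); t=s['tool_pos'];print(t,s['ee_rot'],s['width']); lid(c,t)
W=world(c);x,y,z=W[...,0],W[...,1],W[...,2]
m=(abs(z-.022)<.003)&(y<-.15)
g=W[m]; print('wall y+ line pts'); 
for xx in (.42,.46,.5,.54): q=g[abs(g[:,0]-xx)<.004]; q=q[q[:,1]>-.28]; print(xx,np.percentile(q[:,1],[2,98]).round(4) if len(q) else None)
f=W[(abs(z-.004)<.003)&(y<-.235)&(y>-.42)]; print('floor',np.percentile(f,[1,99],axis=0).round(4).tolist())
cv2.imwrite('pics/c1.png',c['img']); np.savez('wc.npz',**c)
```

```text
[ 0.49137269 -0.37627465  0.04027269] [ 2.24503472e+00  2.19087523e+00 -1.74471220e-04] 0.0570671152392433
lid [ 0.491  -0.3747  0.0279] z 0.0914 y max -0.347 x 0.463 0.5194
wall y+ line pts
0.42 None
0.46 None
0.5 None
0.54 None
floor [[0.3616, -0.4128, 0.0011], [0.6456, -0.2498, 0.0059]]
```

View pics/c1.png

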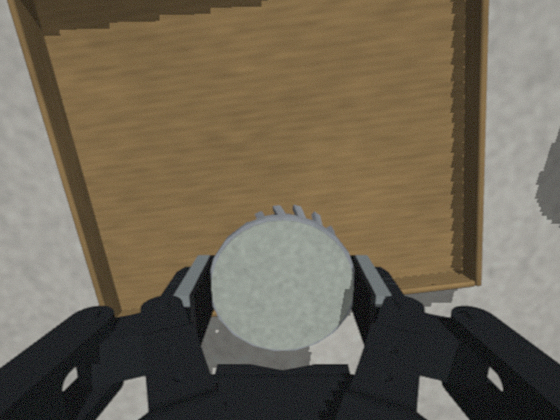

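The cup hangs over the carton floor. The near wall runs from (110,315) to (480,285), outside the cup's footprint once parallax is counted. I'll verify that with one point and lower.

```bash
python3 -c "
from h import *
c=dict(np.load('wc.npz')); W=world(c)
for u,v in [(479,284),(470,288),(430,289),(405,290),(113,312),(120,311),(485,30),(30,20)]: print(u,v,W[v,u].round(4))"
```

```text
479 284 [ 0.6135 -0.4145  0.0214]
470 288 [ 6.206e-01 -4.287e-01  3.000e-04]
430 289 [ 0.5829 -0.4167  0.0223]
405 290 [ 0.5675 -0.4172  0.0218]
113 312 [ 0.4425 -0.3639  0.1275]
120 311 [ 0.3806 -0.4354  0.0084]
485 30 [ 0.5984 -0.2706  0.0212]
30 20 [ 0.3619 -0.2586  0.0137]
```

Emit:
apply_moves:
  steps: [0,0,-0.6,0,0,0,0,-0.6,0,0,0,0,-0.45,0,0,0,0,0,0,0,0,0,0,0,0]

```text
clock: 44.18
tool_pos: [0.4901, -0.375, -0.0117]
ee_rot: [2.249, 2.194, 0.0]
contact_force: [0.5, 0.3, 0.1]
width: 0.0572
grip_force: 64.1
```

Emit:
apply_moves:
  steps: [0,0,-0.12,0,0,0,0,-0.1,0,0,0,0,0,0,0]

```text
clock: 44.43
tool_pos: [0.4913, -0.3765, -0.0157]
ee_rot: [2.247, 2.192, -0.0]
contact_force: [-0.6, 2.0, 8.3]
width: 0.0572
grip_force: 64.8
```

Emit:
apply_moves:
  steps: [0,0,0,0,1,0,0,0,0,1,0,0,0,0,1,0,0,0.7,0,1,0,0,1,0,1]

```text
clock: 44.85
tool_pos: [0.4875, -0.3727, 0.0288]
ee_rot: [-2.243, -2.187, -0.0]
contact_force: [0.3, 0.4, 0.0]
width: 0.0855
grip_force: 0.0
```

Emit:
apply_moves:
  steps: [0,0,1,0,1,0.3,1,1,0,1,0.3,1,1,0,1,0.3,1,0.8,0,1,0.3,1,0,0,1]

```text
clock: 45.27
tool_pos: [0.5285, -0.2587, 0.1508]
ee_rot: [2.242, 2.185, 0.003]
contact_force: [1.6, -1.2, 1.3]
width: 0.085
grip_force: 0.0
```

Emit:
apply_moves:
  steps: [0.3,1,0,0,1,0.3,1,0,0,1,0.3,1,0,0,1,0.3,1,0,0,1,0.3,1,0,0,1]

```text
clock: 45.68
tool_pos: [0.5703, -0.106, 0.1438]
ee_rot: [2.249, 2.193, 0.0]
contact_force: [0.1, 0.1, 0.7]
width: 0.0854
grip_force: 0.0
```

Emit:
apply_moves:
  steps: [0.5,1,0,0,1,0.5,1,0,0,1,0.5,1,0,0,1,0.4,1,0,0,1,0,0.6,0,0,1]

```text
clock: 46.1
tool_pos: [0.6286, 0.0334, 0.1438]
ee_rot: [2.247, 2.195, 0.002]
contact_force: [-0.6, -0.9, -0.2]
width: 0.0855
grip_force: 0.0
```

Emit:
apply_moves:
  steps: [0,0,0,0,1,0,0,0,0,1]

```text
clock: 46.27
tool_pos: [0.6269, 0.0313, 0.1434]
ee_rot: [-2.246, -2.196, 0.001]
contact_force: [-0.5, -0.1, -0.8]
width: 0.0853
grip_force: 0.0
```

Run:
```python
from cups import *
c=cap('wrist'); s=r.state(); print(s['tool_pos']); cups(c,.077,(.58,.69,-.15,.2))
t=cap('top'); cups(t,.036,(.36,.6,-.44,-.2))
```

```text
[0.62688672 0.03035354 0.14351325]
cup [297. 165.] fit [0.6392 0.0619] R 0.0294 enc [0.6391 0.0618] z 0.0761 cut 0
cup [300.  49.] fit [0.6418 0.1373] R 0.0295 enc [0.642  0.1374] z 0.076 cut 25
cup [389. 236.] fit [ 0.4897 -0.3761] R 0.0276 enc [ 0.4893 -0.3764] z 0.0348 cut 0
```

Emit:
apply_moves:
  steps: [0.21,0.53,0,0,1,0.2,0.53,-0.4,0,1,0,0,-0.9,0,1,0,0,-0.9,0,1,0,0,0,0,1]

```text
clock: 46.78
tool_pos: [0.6349, 0.0611, 0.0714]
ee_rot: [-2.245, -2.186, 0.012]
contact_force: [-1.9, 0.4, -1.3]
width: 0.0853
grip_force: 0.0
```

Emit:
apply_moves:
  steps: [0,0,0,0,1,0,0,0,0,1]

```text
clock: 46.95
tool_pos: [0.6402, 0.0612, 0.0792]
ee_rot: [2.25, 2.191, 0.002]
contact_force: [1.0, -0.8, 0.3]
width: 0.0855
grip_force: 0.0
```

Emit:
apply_moves:
  steps: [-0.02,0.03,-0.9,0,1,0,0,-0.6,0,1,0,0,-0.33,0,1,0,0,0,0,1]

```text
clock: 47.28
tool_pos: [0.638, 0.0628, 0.022]
ee_rot: [-2.249, -2.192, 0.002]
contact_force: [-0.8, -0.2, -0.6]
width: 0.0857
grip_force: 0.0
```

Emit:
apply_moves:
  steps: [0,0,0,0,0,0,0,0,0,0,0,0,0,0,0,0,0,0,0,0]

```text
clock: 47.62
tool_pos: [0.6404, 0.063, 0.026]
ee_rot: [2.247, 2.192, 0.003]
contact_force: [-2.4, -0.1, 6.2]
width: 0.0574
grip_force: 63.3
```

Emit:
apply_moves:
  steps: [0,0,0.4,0,0,0,0,0.7,0,0,0,0,1,0,0,0,0,1,0,0,0,-0.5,0.5,0,0]

```text
clock: 48.03
tool_pos: [0.6413, 0.0498, 0.1368]
ee_rot: [2.242, 2.193, 0.01]
contact_force: [1.2, -0.1, -0.0]
width: 0.0571
grip_force: 63.9
```

Emit:
apply_moves:
  steps: [-0.4,-1,0,0,0,-0.4,-1,0,0,0,-0.4,-1,0,0,0,-0.4,-1,0,0,0,-0.4,-1,0,0,0]

```text
clock: 48.45
tool_pos: [0.578, -0.1039, 0.1315]
ee_rot: [2.248, 2.193, 0.0]
contact_force: [1.1, -1.2, -0.6]
width: 0.057
grip_force: 63.9
```

Emit:
apply_moves:
  steps: [-0.4,-1,0,0,0,-0.4,-1,0,0,0,-0.4,-1,0,0,0,-0.4,-1,0,0,0,0,-1,0,0,0]

```text
clock: 48.87
tool_pos: [0.5285, -0.2538, 0.1312]
ee_rot: [-2.25, -2.192, 0.001]
contact_force: [0.6, 0.5, -0.4]
width: 0.057
grip_force: 64.0
```

Emit:
apply_moves:
  steps: [0,-0.65,-0.5,0,0,0,0,-0.9,0,0,0,0,-0.9,0,0,0,0,-0.4,0,0,0,0,0,0,0]

```text
clock: 49.28
tool_pos: [0.5279, -0.2701, 0.0462]
ee_rot: [-2.244, -2.188, 0.002]
contact_force: [-0.7, -0.3, -1.3]
width: 0.0571
grip_force: 64.0
```

Emit:
apply_moves:
  steps: [0,0,0,0,0,0,0,0,0,0]

```text
clock: 49.45
tool_pos: [0.5319, -0.2721, 0.0518]
ee_rot: [2.246, 2.192, 0.001]
contact_force: [0.4, -0.4, -0.3]
width: 0.0567
grip_force: 64.0
```

Emit:
apply_moves:
  steps: [0,0,-0.9,0,0,0,0,-0.7,0,0,0,0,-0.4,0,0,0,0,-0.15,0,0,0,0,-0.13,0,0]

```text
clock: 49.87
tool_pos: [0.5305, -0.2708, -0.0152]
ee_rot: [-2.244, -2.191, 0.002]
contact_force: [-13.8, 10.1, 33.0]
width: 0.057
grip_force: 66.8
```

Emit:
apply_moves:
  steps: [0,0,0,0,0,0,0,0,0,0]

```text
clock: 50.03
tool_pos: [0.532, -0.2719, -0.015]
ee_rot: [2.247, 2.193, 0.0]
contact_force: [-3.4, 2.9, 7.5]
width: 0.0567
grip_force: 64.5
```

Emit:
apply_moves:
  steps: [0,0,0,0,1,0,0,0,0,1,0,0,0,0,1,0,0,0.7,0,1,0,0,1,0,1]

```text
clock: 50.45
tool_pos: [0.5284, -0.2696, 0.0297]
ee_rot: [-2.244, -2.188, 0.002]
contact_force: [-0.5, -0.2, 0.5]
width: 0.0853
grip_force: 0.0
```

Emit:
apply_moves:
  steps: [0,0,1,0,1,0,0.8,1,0,1,0.3,1,1,0,1,0.3,1,0.8,0,1,0.3,1,0,0,1]

```text
clock: 50.87
tool_pos: [0.5614, -0.1594, 0.1528]
ee_rot: [2.242, 2.184, 0.007]
contact_force: [1.2, 1.3, 1.0]
width: 0.0855
grip_force: 0.0
```

Emit:
apply_moves:
  steps: [0.3,1,0,0,1,0.3,1,0,0,1,0.3,1,0,0,1,0.3,1,0,0,1,0.3,1,0,0,1]

```text
clock: 51.28
tool_pos: [0.6029, -0.007, 0.1457]
ee_rot: [2.248, 2.193, 0.001]
contact_force: [0.3, -0.0, 0.0]
width: 0.0855
grip_force: 0.0
```

Emit:
apply_moves:
  steps: [0.4,1,0,0,1,0.4,1,0,0,1,0.4,1,0,0,1,0.38,0.9,0,0,1,0,0,0,0,1]

```text
clock: 51.7
tool_pos: [0.6511, 0.1132, 0.1455]
ee_rot: [-2.244, -2.198, -0.004]
contact_force: [-1.0, -1.0, -0.1]
width: 0.0854
grip_force: 0.0
```

Emit:
apply_moves:
  steps: [0,0,0,0,1,0,0,0,0,1]

```text
clock: 51.87
tool_pos: [0.6497, 0.1081, 0.1451]
ee_rot: [-2.249, -2.194, 0.001]
contact_force: [0.1, -0.1, -0.1]
width: 0.0854
grip_force: 0.0
```

Run:
```python
from cups import *
c=cap('wrist'); s=r.state(); print(s['tool_pos']); cups(c,.077,(.58,.69,-.15,.2))
t=cap('top'); cups(t,.036,(.36,.6,-.44,-.2))
```

```text
[0.64959089 0.10759018 0.14516947]
cup [269. 167.] fit [0.6418 0.1374] R 0.0294 enc [0.6418 0.1374] z 0.0762 cut 0
cup [389. 236.] fit [ 0.4898 -0.3766] R 0.0277 enc [ 0.4896 -0.376 ] z 0.0354 cut 0
cup [348. 215.] fit [ 0.5571 -0.2524] R 0.0279 enc [ 0.5566 -0.2525] z 0.0348 cut 0
```

The second cup was knocked aside to about (0.560, −0.252). It is still inside the tray, flat and within the limits, so I leave it. Now the last cup.

Emit:
apply_moves:
  steps: [-0.26,0.5,0,0,1,0,0.52,-0.4,0,1,0,0,-0.9,0,1,0,0,-0.9,0,1,0,0,0,0,1]

```text
clock: 52.38
tool_pos: [0.6366, 0.1399, 0.0719]
ee_rot: [-2.242, -2.188, 0.014]
contact_force: [-1.3, -0.2, -1.7]
width: 0.0853
grip_force: 0.0
```

Emit:
apply_moves:
  steps: [0,0,0,0,1,0,0,0,0,1]

```text
clock: 52.55
tool_pos: [0.6425, 0.1396, 0.0802]
ee_rot: [2.248, 2.193, 0.001]
contact_force: [0.4, -0.1, 0.3]
width: 0.0853
grip_force: 0.0
```

Emit:
apply_moves:
  steps: [-0.02,-0.05,-0.9,0,1,0,0,-0.6,0,1,0,0,-0.36,0,1,0,0,0,0,1]

```text
clock: 52.88
tool_pos: [0.6405, 0.1375, 0.0222]
ee_rot: [-2.248, -2.192, 0.003]
contact_force: [-0.6, -0.5, -0.6]
width: 0.0851
grip_force: 0.0
```

Emit:
apply_moves:
  steps: [0,0,0,0,0,0,0,0,0,0,0,0,0,0,0,0,0,0,0,0]

```text
clock: 53.22
tool_pos: [0.6426, 0.1378, 0.0265]
ee_rot: [2.248, 2.193, 0.002]
contact_force: [-2.5, -0.2, 5.7]
width: 0.0573
grip_force: 63.3
```

Emit:
apply_moves:
  steps: [0,0,0.4,0,0,0,0,0.7,0,0,0,0,1,0,0,0,0,1,0,0,0,-0.5,0.7,0,0]

```text
clock: 53.63
tool_pos: [0.643, 0.1246, 0.1423]
ee_rot: [2.244, 2.194, 0.008]
contact_force: [1.2, 0.4, -0.8]
width: 0.057
grip_force: 63.9
```

Emit:
apply_moves:
  steps: [-0.5,-1,0,0,0,-0.5,-1,0,0,0,-0.5,-1,0,0,0,-0.5,-1,0,0,0,-0.5,-1,0,0,0]

```text
clock: 54.05
tool_pos: [0.5662, -0.0287, 0.1391]
ee_rot: [2.247, 2.192, 0.002]
contact_force: [0.5, -1.0, -1.2]
width: 0.057
grip_force: 64.0
```

Emit:
apply_moves:
  steps: [-0.6,-1,0,0,0,-0.6,-1,0,0,0,-0.6,-1,0,0,0,-0.6,-1,0,0,0,-0.6,-1,0,0,0]

```text
clock: 54.47
tool_pos: [0.476, -0.1789, 0.1391]
ee_rot: [2.247, 2.192, 0.001]
contact_force: [0.3, -0.2, -0.8]
width: 0.0572
grip_force: 64.0
```

Emit:
apply_moves:
  steps: [-0.5,-1,0,0,0,-0.5,-1,0,0,0,-0.5,-1,0,0,0,0,-0.5,0,0,0,0,0,0,0,0]

```text
clock: 54.88
tool_pos: [0.4315, -0.2858, 0.1392]
ee_rot: [2.251, 2.186, -0.0]
contact_force: [1.2, 0.4, -0.4]
width: 0.0569
grip_force: 64.0
```

Emit:
apply_moves:
  steps: [0,0,0,0,0,0,0,0,0,0]

```text
clock: 55.05
tool_pos: [0.432, -0.2817, 0.1379]
ee_rot: [2.248, 2.194, 0.001]
contact_force: [0.4, 1.0, 0.0]
width: 0.0573
grip_force: 64.0
```

Run:
```python
from cups import *
from lid import lid
c=cap('wrist'); s=r.state(); print(s['tool_pos'],s['width']); lid(c,s['tool_pos']); cups(c,.036,(.36,.65,-.45,-.15))
t=cap('top'); cups(t,.036,(.36,.6,-.44,-.2))
```

```text
[ 0.43201628 -0.28129722  0.13771772] 0.056868696491691996
lid [ 0.4324 -0.2798  0.0279] z 0.1885 y max -0.2519 x 0.4043 0.4605
cup [348. 321.] fit [ 0.4901 -0.3982] R 0.009 enc [ 0.4904 -0.3974] z 0.036 cut 0
cup [438. 159.] fit [ 0.5595 -0.2537] R 0.0295 enc [ 0.5598 -0.2535] z 0.0347 cut 0
cup [392. 232.] fit [ 0.4962 -0.384 ] R 0.0197 enc [ 0.4938 -0.3814] z 0.036 cut 0
cup [347. 215.] fit [ 0.5568 -0.2533] R 0.0278 enc [ 0.5563 -0.2528] z 0.0348 cut 0
```

Emit:
apply_moves:
  steps: [0,-0.05,-0.9,0,0,0,0,-0.9,0,0,0,0,-0.9,0,0,0,0,-0.9,0,0,0,0,-0.5,0,0]

```text
clock: 55.57
tool_pos: [0.4304, -0.2811, 0.0114]
ee_rot: [-2.243, -2.192, -0.0]
contact_force: [0.6, -0.0, -1.4]
width: 0.0573
grip_force: 64.0
```

Emit:
apply_moves:
  steps: [0,0,-0.4,0,0,0,0,-0.3,0,0,0,0,-0.2,0,0,0,0,0,0,0,0,0,0,0,0]

```text
clock: 55.98
tool_pos: [0.4321, -0.2842, -0.0118]
ee_rot: [2.248, 2.193, 0.0]
contact_force: [-0.8, -0.5, -0.9]
width: 0.0571
grip_force: 64.1
```

Emit:
apply_moves:
  steps: [0,0,-0.1,0,0,0,0,0,0,0,0,0,0,0,0]

```text
clock: 56.23
tool_pos: [0.4323, -0.2848, -0.0144]
ee_rot: [2.247, 2.191, 0.0]
contact_force: [1.3, 0.2, 1.1]
width: 0.0578
grip_force: 64.1
```

Emit:
apply_moves:
  steps: [0,0,0,0,1,0,0,0,0,1,0,0,0,0,1,0,0,0.3,0,1,0,0,1,0,1]

```text
clock: 56.65
tool_pos: [0.4282, -0.2809, 0.0199]
ee_rot: [-2.242, -2.186, 0.0]
contact_force: [-0.7, 0.4, -0.4]
width: 0.0854
grip_force: 0.0
```

Emit:
apply_moves:
  steps: [0,0,1,0,1,0,0,1,0,1,0,0.5,1,0,1,0,1,1,0,1,0,1,0,0,1]

```text
clock: 57.07
tool_pos: [0.435, -0.2119, 0.151]
ee_rot: [2.242, 2.182, 0.003]
contact_force: [1.8, 0.2, 0.6]
width: 0.0852
grip_force: 0.0
```

Emit:
apply_moves:
  steps: [0,0.7,0,0,1,0,0,0,0,1,0,0,0,0,1]

```text
clock: 57.32
tool_pos: [0.4315, -0.1877, 0.1437]
ee_rot: [2.246, 2.195, -0.0]
contact_force: [0.3, 0.2, -0.4]
width: 0.0852
grip_force: 0.0
```

Run:
```python
from cups import *
t=cap('top'); s=r.state(); print(s['tool_pos'],s['contact_force'].round(1)); cups(t,.036,(.36,.62,-.44,-.2)); cups(t,.036,(.3,.65,.2,.5))
from wheels import read,strip
w=cap('wrist')
cv2.imwrite('pics/f.png',np.hstack([cv2.resize(t['img'][125:300,180:430],(500,350)),cv2.resize(w['img'],(300,225),interpolation=cv2.INTER_AREA).repeat(1,0)[:350] if 0 else np.vstack([cv2.resize(w['img'],(300,225)),np.zeros((125,300,3),'u1')])]))
```

```text
[ 0.43152292 -0.18846412  0.14344752] [-0.8  0.2  0.1]
cup [389. 236.] fit [ 0.4895 -0.3762] R 0.028 enc [ 0.4893 -0.3761] z 0.035 cut 0
cup [348. 215.] fit [ 0.5565 -0.2525] R 0.0279 enc [ 0.5565 -0.253 ] z 0.0347 cut 0
cup [104. 219.] fit [0.5523 0.5082] R 0.0226 enc [0.5525 0.4903] z 0.037 cut 0
```

View pics/f.png

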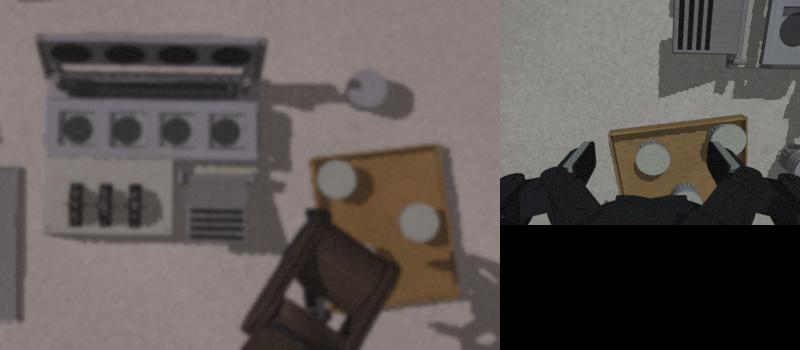

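All three cups stand upright in the tray, at (337,180) and (418,222) in the left half and at (653,158) in the right half. The head and pedal are up and the bystanders are in place. One last timer check by code before hand-in.

Run:
```python
from wheels import *
for f in('wl','wq'):
    c=dict(np.load(f+'.npz')); print(f,[(w,read(c,w),proj(c,[*AX[w],.08]).round()) for w in 'LMR'])
```

```text
wl [('L', [(0.76, 4.03), (0.72, 9.0)], array([281., 220.])), ('M', [(0.89, 5.97), (0.68, 8.97)], array([357., 220.])), ('R', [(0.89, 3.0), (0.75, 8.94)], array([433., 220.]))]
wq [('L', [(0.64, 1.06), (0.62, 7.0)], array([201.,   3.])), ('M', [(0.89, 5.97), (0.7, 8.97)], array([205.,  74.])), ('R', [(0.88, 3.0), (0.77, 8.94)], array([209., 139.]))]
```

Emit:
apply_moves:
  steps: [0,1,0.8,0,1,0,1,0,0,1,0,1,0,0,1,0,1,0,0,1,0,1,0,0,1]

```text
clock: 57.83
tool_pos: [0.4316, -0.0383, 0.1671]
ee_rot: [2.251, 2.191, -0.0]
contact_force: [1.6, 0.3, 0.4]
width: 0.0854
grip_force: 0.0
```

Emit:
apply_moves:
  steps: [0.2,1,0.2,0,0.3,0.2,1,0,0,0.3,0.2,0,0,0,0.3,0,0,0,0,0.3,0,0,0,0,0.3]

```text
clock: 58.25
tool_pos: [0.4497, 0.0206, 0.1727]
ee_rot: [-2.249, -2.193, 0.002]
contact_force: [-0.7, -0.4, -0.2]
width: 0.0268
grip_force: 0.0
```

```bash
python3 rd.py; python3 -c "
from wheels import *
c=dict(np.load('wl.npz'));print([proj(c,[*AX[w],.08]).round() for w in 'LMR'])
s=[cv2.resize(strip(c,w)[:,::-1],(150,436)).astype('u1') for w in 'LMR']; cv2.imwrite('pics/fin.png',np.hstack(s))"
```

```text
[0.44950323 0.02033533 0.17265574] [-0.6  0.3  0.7]
L [(0.91, 4.03), (0.68, 9.06)] [(0.67, 9.06), (0.58, 5.06)]
M [(0.91, 6.0), (0.7, 5.03)] [(0.82, 5.03), (0.71, 6.06)]
R [(0.74, 3.03), (0.68, 8.97)] [(0.73, 3.03), (0.62, 8.97)]
[array([381.,  31.]), array([377.,  96.]), array([373., 156.])]
```

View pics/fin.png

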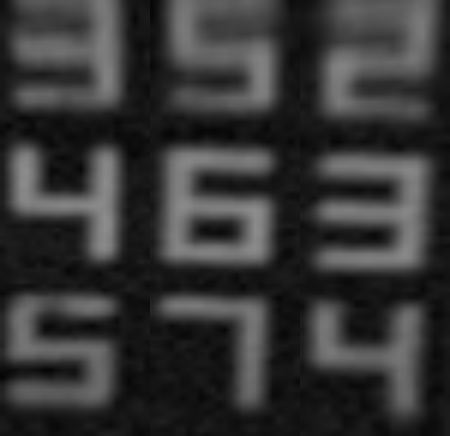

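The unrolled rims show 4-6-3 on top in the middle row. I hand in.

```bash
python3 -c "
from station import order
print(order.sign_off())"
```

```text
the job is handed in; nothing more can be done
None
```

The job is handed in: the timer reads 4-6-3, the head closed on all three lidded cups with the pedal held down about 2.5 s, and all three now stand upright in the cardboard tray; the hand-in call returned no verdict.

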